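# Knock a stuck power module out of its test nest

## Task

The power module in the test nest has passed: press the green membrane key on the nest controller, firmly but not hard, until you feel it give, to end the test. Then raise the orange-handled knockout yoke to the top of its travel, gently, so that its rod pushes the stuck module up out of the nest, and let the yoke down again. Lift the raised module out, keep it upright, and lay it flat in the green tray without disturbing anything else on the bench.

Things in the scene. Friction and masses are not known exactly. Their poses are not given: they have to be found in the camera images.
- nest: Test nest, fixed: aluminium base 165 x 225 x 12 mm, four pillars, nest plate with its top at 74 mm, on it a slate-grey rectangular walled cavity, outside 141 x 83 mm, rim 120 mm above the bench. Origin: centre of the base's underside, on the bench; x along the cavity's long side, y across it towards the left handle, z up
- cavity (a point): Centre of the cavity's floor (113 x 55 mm, 46 deep), at the 28 mm knockout hole, 74 mm above the bench; the rod's head rests 3 mm below. Four sprung nylon pads in the long walls, 38 mm above this floor, squeeze the module: it takes an unknown 9 to 16 N (its weight included) to slide it up, and it stays at the height it is pushed to while its underside is under 36 mm above this floor
- yoke: Knockout rod and lifting yoke, one steel piece (0.40 kg, 4 N) sliding only vertically in the nest: rod in the knockout hole under the module, crossbar under the nest plate, two 12 mm uprights with orange handles. Lifting either handle raises it all, a few centimetres, to a hard stop to be felt; let go, it sinks back by its weight. Origin and axes: the nest's own while it is down, and rises with it
- grip_left (a point): Centre of the orange handle on the nest's +y side: a round bar 16 mm thick, 80 mm long, along the nest's x, 92 mm from the nest's centre, 134 mm above the bench when the yoke is down (its upright joins it from below at this point). 42 mm free to the cavity's wall
- grip_right (a point): The same on the nest's -y side
- module: Power module, 110 (x) x 52 (y) x 44 (z) mm, about 0.3 kg: dark blue block with aluminium fins on top and flat sides. Origin: centre of its underside; z up. At the start it is stuck in the nest, its underside on the cavity's floor and its top 2 mm below the rim, so it cannot be gripped; with the yoke at its stop it stands over 25 mm out of the cavity, enough to be gripped by its long sides
- controller: Nest controller, fixed: slate-grey box 120 (x) x 150 (y) x 48 mm high with a flat cream membrane panel, a dark display, grey keys and one green key. Origin: centre of its underside
- key_top (a point): Centre of the top of the green membrane key, 30 x 30 mm, 50.5 mm above the bench, pressed straight down. It gives only about 1 mm: it acts when pressed with 4 N for a moment (0.1 s) and is hard down at about 6 N; the panel is harmed above 35 N
- green_tray: Green tray, fixed, open: 110 (x) x 170 (y) x 24 mm outside, walls and floor 4 mm thick, empty. Origin: centre of its underside. The module fits only with its long side along the tray's y
- red_tray: Red tray of the same size, holding a rejected module; leave alone
- reject: Rejected module of the same kind lying in the red tray; leave alone
- mouse: Black computer mouse, 105 x 60 x 33 mm; leave alone. Origin: centre of its underside
- screwdriver: Screwdriver lying on the bench; leave alone
- multimeter: Grey handheld multimeter, 170 x 85 x 38 mm, lying on its back; leave alone
- board: Green circuit board, 110 x 75 mm, lying on the bench; leave alone
Mind the look-alikes: they are no part of the job. Leave any turquoise look-alike of the module alone. Leave any purple look-alike of the controller alone.

How it is judged (in metres and radians):
On the way, in this order (a step that is already met when the one before it is completed fails the run):
1. the green key is pressed with at least 4 N (contact force between anything else and key above 4 N), for 0.1 s.
2. the knockout yoke, raised to its upper stop (within 5 mm), holds the module at least 22 mm higher than it was, level within 10 degrees and still in its nest (z of yoke in the frame of nest above 0.028 m and z of module in the frame of nest between 0.096 and 0.112 m and horizontal distance between module and nest below 0.006 m and angle between module's own z axis and vertical below 0.17 rad), for 0.2 s.
At the end, for the whole second after the job is handed in: The module lies at rest, upright and flat on the floor of the green tray (within 4 mm of it and 3.5 degrees), inside its walls, and the knockout yoke is down again (within 4 mm) (x of module in the frame of green_tray between -0.027 and 0.027 m and y of module in the frame of green_tray between -0.03 and 0.03 m and z of module in the frame of green_tray below 0.008 m and angle between module's own z axis and vertical below 0.06 rad and linear speed of module below 0.01 m/s and z of yoke in the frame of nest below 0.004 m); the robot touches nothing.
It fails at once if the key is pressed with more than 35 N (contact force between anything else and key above 35 N).
It fails at once if the rod strikes or forces the module with more than 45 N (contact force between yoke and module above 45 N).
It fails at once if the module is tipped more than 35 degrees (angle between module's own z axis and vertical above 0.61 rad).
It fails at once if the module is dropped or thrown into the tray (hits it with more than 60 N) (contact force between module and green_tray above 60 N).
It fails at once if another thing on the bench is moved by more than 20 mm (distance of any of reject, mouse, screwdriver, multimeter, board from where it was at the start of the episode above 0.02 m).
It also fails if it takes over 66 s, if anything falls off the work surface, if the arm or the gripper's body presses on something with over 40 N, if the wrist force passes 120 N, or if a joint passes its speed limit or range.

## Robot

A 6-joint arm with a two-finger parallel gripper is mounted at the origin on the work surface. World frame = base frame: x ahead of the robot, y to its left, z up, the work surface at z = 0. Lengths are in mm, angles in rad, forces in N, time in s.
With the tool pointing down it reaches from about 300 to 775 mm from the base axis. Payload 14.6 kg.
Tool frame: the origin (TCP) lies between the finger pads; the fingertips stand 11 mm ahead of it and the grasp point (between the pads) lies 8 mm behind it; z points along the fingers, y is the direction in which the jaws open and shut (so a half turn about z gives the same grasp; the last joint's range is limited). The gripper opens to 94 mm and grips with 3 to 60 N. Pads are 16 mm wide; open, the fingers measure 119 mm over their backs; the gripper's body (75 mm by 177 mm) begins 78 mm behind the grasp point.
Start: joints at [-1.362, 0.3, 1.521, -0, 1.321, -0.067], TCP at [149.767, -529.206, 189.946] pointing down, gripper open.
Joint ranges: [-3.03, 3.03], [-0.79, 2.21], [0.23, 2.52], [-1.04, 4.18], [0, 3.07], [-2.55, 2.55]. Speed limits (rad/s): [2.22, 2.22, 2.57, 3.14, 3.14, 3.14].

## Interface

Orientations are given as [roll, pitch, yaw] about the fixed x, y, z axes, in that order (R = Rz(yaw) Ry(pitch) Rx(roll)).
In Python, from cell import * gives the robot as it stands.
- The arm moves only by the tool arm_command, never from a script. Its argument "deltas" is a list of rows, each an object with "xyz": the shift along the world's x, y, z in m, a list of three; "turn": the turn, a rotation vector about the world's x, y, z in rad, a list of three. A call has 1 to 12 rows; each row shifts and turns the commanded pose from where the row before left it; what a row does not reach is not made up. A row lasts 1/8 s, in which the tool goes at most 62.5 mm and 10.7 degrees, less where a joint would pass 70% of its speed; a pose out of reach is approached as far as the arm can. A call with a gripper value outside its range is refused whole. "gripper" is the closure, from 0 (fully open) to 1 (shut), set as the call begins (left out, the last holds). The fingers move at their own pace and stop on an object; "force" is the grip in N (left out, the last holds). Time passes only in rows, so rows that do not move let the fingers close. It gives the time, the measured TCP pose, the force and the opening at its end, in the units of the state.
- read_state(): the state, without advancing time (a new reading comes with each control period).
- camera(name): name is "scene" or "top"; returns a dict with "color" (400x640x3 uint8, red, green, blue), "fx", "fy", "cx", "cy" (pixels), "k1" (the pictures are not rectified: a ray, as slopes to the right and down, at radius r is drawn at 1 + k1 r^2 times it, then the intrinsics apply), "rvec" (rotation vector, rad) and "tvec" (3), from world to camera coordinates, as OpenCV has them. Camera axes: x right, y down, z forward; pixel columns grow to the right and rows downward; lengths in mm; the calibration is good to about 2 mm. A picture is of the moment at which its call begins. There is no depth.
- sign_off(): hands the job in, once; it reports no verdict.
The state is a dict: "clock": time; "joints": joint angles; "qd": joint speeds; "effort": joint torques, N m; "eef_pos": TCP position; "eef_rot": TCP orientation; "wrist_force": force on the tool from outside, world axes, zero at the start; "moment": the same for the moment, N m; "finger_gap": finger opening in mm.
Only numpy, scipy, OpenCV 4.12 (cv2) and the standard library are available. Lean on these libraries where they do the work, as an engineer would, in place of code of your own. Each camera call takes 0.05 s, during which the arm holds its last target.

## Working session

There is one attempt and no reset: what is moved stays moved. The work goes in short steps, Python scripts to look and compute and a tool call to move; the robot and the scene stay as the last step left them, time stands still between calls to the robot, and variables do not carry over. Pictures are saved under pics/ and viewed, and the job is handed in when it is done.

Besides the shell and the picture viewer there is one more tool, called after ">>>" as a command line: name --argument value ..., lists and objects as JSON in quotes. arm_command: Moves the arm, as the interface text tells. Its arguments: {"type":"object","properties":{"deltas":{"type":"array","items":{"type":"object","properties":{"xyz":{"type":"array","items":{"type":"number"}},"turn":{"type":"array","items":{"type":"number"}}}}},"gripper":{"type":"number"},"force":{"type":"number"}},"required":["deltas"]}

```bash
mkdir -p pics && cat > h.py <<'E'
from cell import *
import cv2, numpy as np
def cam(n,save=None):
    c=camera(n)
    if save: cv2.imwrite('pics/'+save,cv2.cvtColor(c['color'],cv2.COLOR_RGB2BGR))
    c['R']=cv2.Rodrigues(np.array(c['rvec'],float))[0]; c['t']=np.array(c['tvec'],float).ravel()
    return c
def ray(c,u,v):
    x,y=(u-c['cx'])/c['fx'],(v-c['cy'])/c['fy']
    xd=np.array([x,y]);p=xd.copy()
    for _ in range(30): p=xd/(1+c['k1']*(p@p))
    d=c['R'].T@np.array([p[0],p[1],1]); o=-c['R'].T@c['t']; return o,d
def atz(c,u,v,z):
    o,d=ray(c,u,v); return o+d*(z-o[2])/d[2]
def proj(c,P):
    q=c['R']@np.array(P,float)+c['t']; p=q[:2]/q[2]; p=p*(1+c['k1']*(p@p))
    return np.array([c['fx']*p[0]+c['cx'],c['fy']*p[1]+c['cy']])
def crop(c,u0,v0,u1,v1,name):
    im=cv2.cvtColor(c['color'],cv2.COLOR_RGB2BGR)[v0:v1,u0:u1]
    s=min(800/(u1-u0),600/(v1-v0)); cv2.imwrite('pics/'+name,cv2.resize(im,None,fx=s,fy=s,interpolation=cv2.INTER_CUBIC)); print('scale',s)
E
python3 - <<'E'
from h import *
for n in('top','scene'):
    c=cam(n,n+'0.png'); print(n,c['fx'],c['k1'],-c['R'].T@c['t'])
print(read_state())
E
```

```text
top 437.28631328121827 -0.11656274767271381 [ 456.09811676  -36.89409909 1147.03827409]
scene 364.40742909149895 -0.08320040532337857 [1058.15034518 -236.58843901  915.19394629]
{'clock': 0.1, 'joints': array([-1.36159167e+00,  3.00419631e-01,  1.52150777e+00,  5.12039354e-06,
        1.32071143e+00, -6.65680764e-02]), 'qd': array([-5.39038127e-05, -4.62199268e-04, -2.38446232e-03,  7.77912567e-04,
       -5.97288056e-04,  3.07246326e-04]), 'effort': array([ 4.14485726e-05, -5.32644618e+01, -3.53284657e+01,  7.08971615e-02,
        2.34898907e-02, -6.33384502e-05]), 'eef_pos': array([ 149.72306674, -528.96816738,  189.44558694]), 'eef_rot': array([-3.14054912e+00, -7.45393217e-05,  2.75771421e-01]), 'wrist_force': array([ 0.18518799, -0.46963902, -0.59738496]), 'moment': array([0.03129777, 0.03070155, 0.02032284]), 'finger_gap': 94.21934557838894}
```

View pics/top0.png

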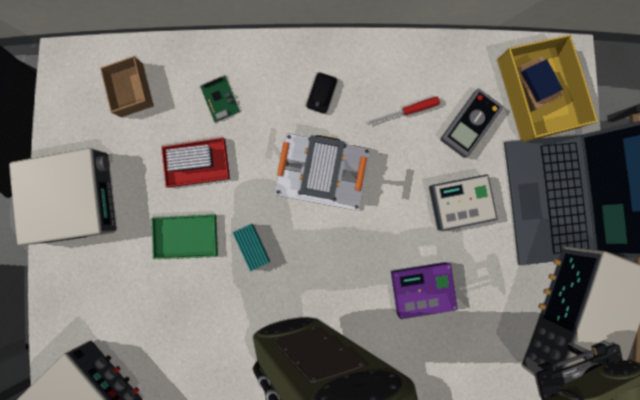

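View pics/scene0.png

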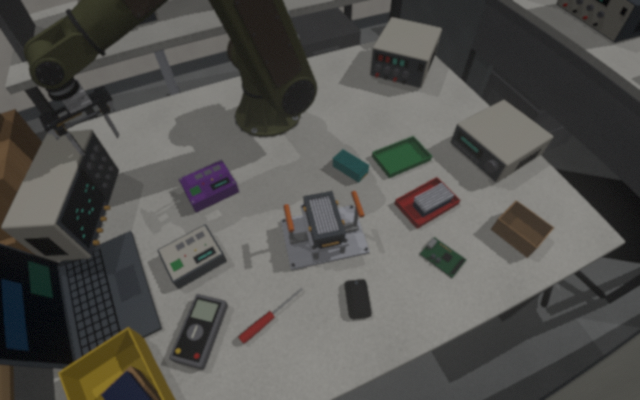

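The top view has +x up and −y to the right. The cream controller is at (463,202), with its green key at about (481,191). The purple box at (424,290) is the look-alike. The nest is at (323,170) with orange handles at (282,158) and (361,173). The green tray is at (185,237), and the turquoise look-alike block at (252,247). I'll enlarge these next.

```bash
python3 - <<'E'
from h import *
c=cam('top')
crop(c,260,120,400,225,'c1.png'); crop(c,420,160,510,240,'c2.png'); crop(c,140,200,280,280,'c3.png')
s=cam('scene'); crop(s,270,170,380,275,'c4.png')
E
```

```text
scale 5.714285714285714
scale 7.5
scale 5.714285714285714
scale 5.714285714285714
```

View pics/c1.png

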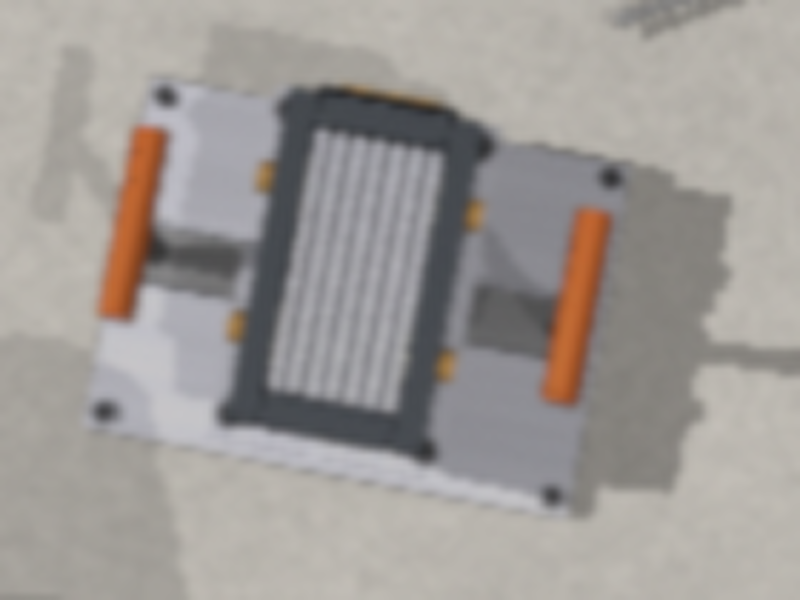

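View pics/c2.png

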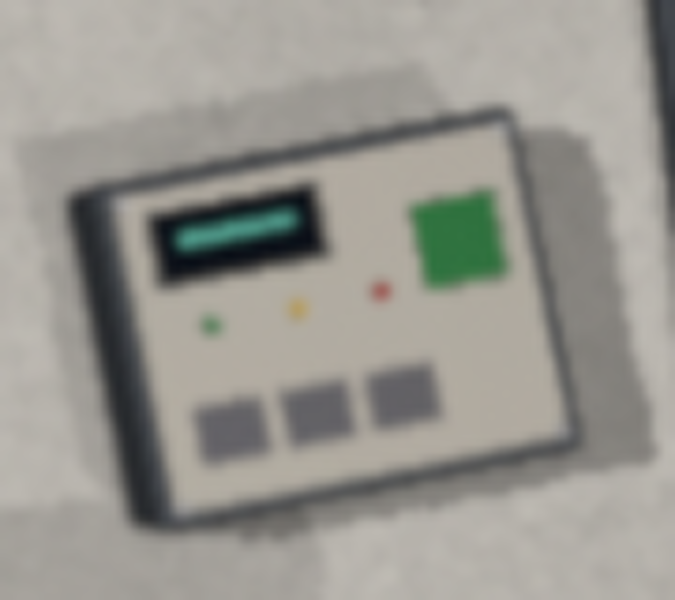

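View pics/c3.png

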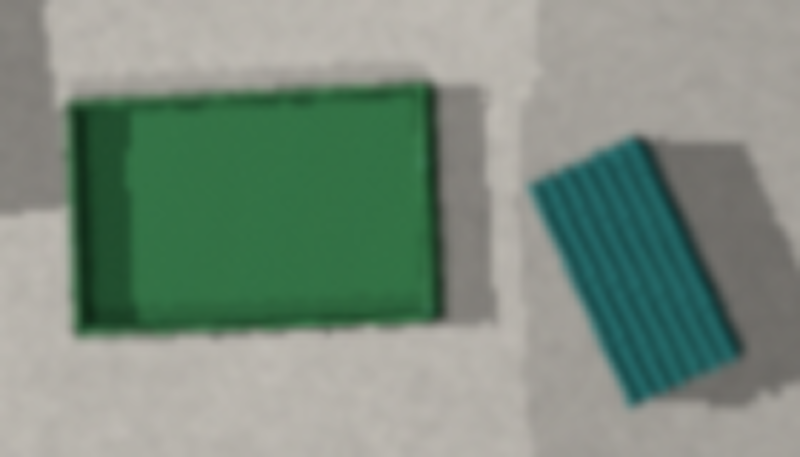

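View pics/c4.png

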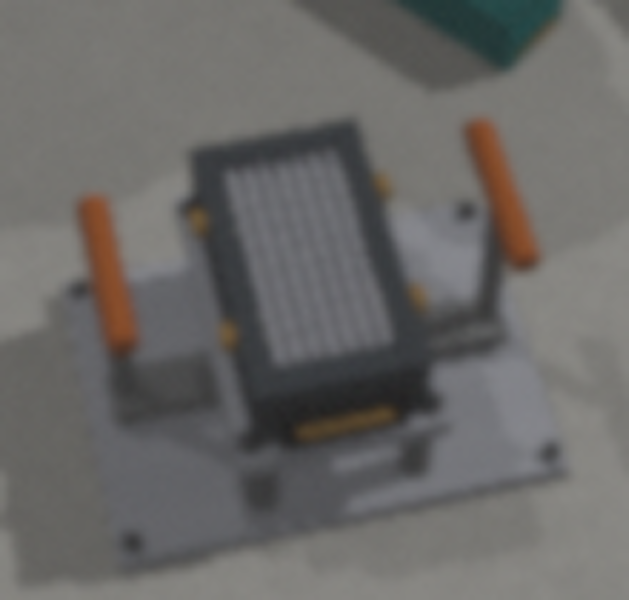

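```bash
cat > m.py <<'E'
from h import *
c=cam('top')
def C(u,v,s,u0,v0): return (u+.5)/s-.5+u0,(v+.5)/s-.5+v0
n=lambda u,v,z:atz(c,*C(u,v,800/140,260,120),z)
k=lambda u,v,z:atz(c,*C(u,v,7.5,420,160),z)
t=lambda u,v,z:atz(c,*C(u,v,800/140,140,200),z)
a=lambda p,q:np.degrees(np.arctan2(*(q-p)[1::-1]))
la,lb=n(116,318,142),n(150,128,142); ra,rb=n(560,402,142),n(594,210,142)
L=(la+lb)/2;R=(ra+rb)/2
print('L',L,a(la,lb),np.linalg.norm(la-lb));print('R',R,a(ra,rb),np.linalg.norm(ra-rb)); print('mid',(L+R)/2,np.linalg.norm(L-R),a(R,L)-90)
q=[n(*p,118) for p in((316,130),(446,150),(398,412),(268,388))]; print('mod',sum(q)/4,a(q[3],q[0]),a(q[2],q[1]),np.linalg.norm(q[0]-q[3]),np.linalg.norm(q[0]-q[1]))
q=[k(*p,50.5) for p in((411,206),(493,190),(507,273),(429,288))]; print('key',sum(q)/4,a(q[3],q[0]),np.linalg.norm(q[0]-q[3]),np.linalg.norm(q[0]-q[1]))
q=[t(*p,24) for p in((69,102),(432,84),(440,318),(78,333))]; print('tray',sum(q)/4,a(q[1],q[0])-90,a(q[2],q[3])-90,a(q[3],q[0]),np.linalg.norm(q[0]-q[3]),np.linalg.norm(q[0]-q[1]))
s=cam('scene')
S=lambda u,v:((u+.5)/(629/110)-.5+270,(v+.5)/(629/110)-.5+170)
for nm,p in(('L',L),('R',R)): print(nm,proj(s,[p[0],p[1],134]))
print('scene px handles', S(502,192), S(108,272))
E
python3 m.py
```

```text
L [588.09372869  63.31293341 142.        ] -9.687655849482777 78.7642326197393
R [ 554.22871344 -116.46487361  142.        ] -10.27877881944934 79.13414676593051
mid [571.16122106 -26.5759701  142.        ] 182.9396052127442 -10.667885097073366
mod [571.61990721 -27.39465875 118.        ] -10.332726943136349 -10.376446871041422 109.30279004654072 54.676741241416785
key [ 516.9817442  -429.96485666   50.5       ] 11.635152609727328 28.328334645286933 29.154297624582494
tray [401.26538616 333.23687841  24.        ] 3.095469611306882 3.131325186283675 3.1031364479261097 106.0269285416436 170.91275540113278
L [356.86580111 203.72368801]
R [288.21802803 217.55192811]
scene px handles (357.37758346581876, 203.164546899841) (288.4745627980922, 217.1550079491256)
```

```bash
python3 - <<'E'
from h import *
c=cam('top');s=cam('scene')
for p in((525,358),(545,300),(562,250),(507,143),(520,260)):
    print(p,[atz(c,*p,z).round() for z in(0,150)])
for p in((118,165),(90,133),(62,250),(112,215)): print('s',p,[atz(s,*p,z).round() for z in(0,150,250)])
for z in (0,0): pass
print(proj(c,[150,-529,190]),proj(s,[150,-529,190]))
E
```

```text
(525, 358) [array([  74., -570.,    0.]), array([ 124., -500.,  150.])]
(545, 300) [array([ 229., -624.,    0.]), array([ 259., -547.,  150.])]
(562, 250) [array([ 362., -673.,    0.]), array([ 374., -590.,  150.])]
(507, 143) [array([ 650., -524.,    0.]), array([ 625., -460.,  150.])]
(520, 260) [array([ 337., -553.,    0.]), array([ 353., -486.,  150.])]
s (118, 165) [array([  22., -558.,   -0.]), array([ 192., -505.,  150.]), array([ 305., -470.,  250.])]
s (90, 133) [array([-196., -646.,    0.]), array([  10., -579.,  150.]), array([ 147., -534.,  250.])]
s (62, 250) [array([ 297., -757.,    0.]), array([ 422., -672.,  150.]), array([ 505., -615.,  250.])]
s (112, 215) [array([ 232., -597.,    0.]), array([ 367., -538.,  150.]), array([ 457., -499.,  250.])]
[545.15962305 351.48729906] [102.33937945 148.39111029]
```

>>> arm_command --deltas '[{"xyz":[0,0.02,0.03]},{"xyz":[0,0.04,0.03]},{"xyz":[0,0.04,0]}]' --gripper 1.0 --force 20

```text
validation failed for argument at $.de...
```

>>> arm_command --deltas '[{"xyz":[0,0.02,0.03],"turn":[0,0,0]},{"xyz":[0,0.04,0.03],"turn":[0,0,0]},{"xyz":[0,0.04,0],"turn":[0,0,0]}]' --gripper 1.0 --force 20

```text
clock: 0.78
eef_pos: [149.9, -428.8, 251.8]
eef_rot: [3.138, 0.0, 0.276]
wrist_force: [0.4, -1.1, 0.6]
finger_gap: 67.3
```

>>> arm_command --deltas '[{"xyz":[0.03,0,0],"turn":[0,0,0]},{"xyz":[0.047,0,0],"turn":[0,0,0]},{"xyz":[0.05,0,0],"turn":[0,0,0]},{"xyz":[0.05,0,0],"turn":[0,0,0]},{"xyz":[0.05,0,-0.02],"turn":[0,0,0]},{"xyz":[0.05,0,-0.03],"turn":[0,0,0]},{"xyz":[0.05,-0.001,-0.04],"turn":[0,0,0]},{"xyz":[0.03,0,-0.04],"turn":[0,0,0]},{"xyz":[0.01,0,-0.03],"turn":[0,0,0]},{"xyz":[0,0,-0.01],"turn":[0,0,0]},{"xyz":[0,0,0],"turn":[0,0,0]}]'

```text
clock: 2.15
eef_pos: [515.1, -430.4, 81.2]
eef_rot: [-3.141, 0.0, 0.275]
wrist_force: [-0.4, -0.7, 0.9]
finger_gap: 0.6
```

>>> arm_command --deltas '[{"xyz":[0.002,0,-0.008],"turn":[0,0,0]},{"xyz":[0,0,-0.006],"turn":[0,0,0]},{"xyz":[0,0,-0.003],"turn":[0,0,0]},{"xyz":[0,0,0],"turn":[0,0,0]}]'

```text
clock: 2.65
eef_pos: [517.5, -430.2, 63.8]
eef_rot: [-3.141, 0.0, 0.276]
wrist_force: [0.3, -0.8, -0.0]
finger_gap: 0.5
```

```bash
python3 - <<'E'
from h import *
c=cam('top');s=cam('scene');crop(s,140,200,240,280,'k1.png')
print(read_state()['eef_pos'])
E
```

```text
scale 7.5
[ 517.59919978 -430.28775372   64.12531616]
```

View pics/k1.png

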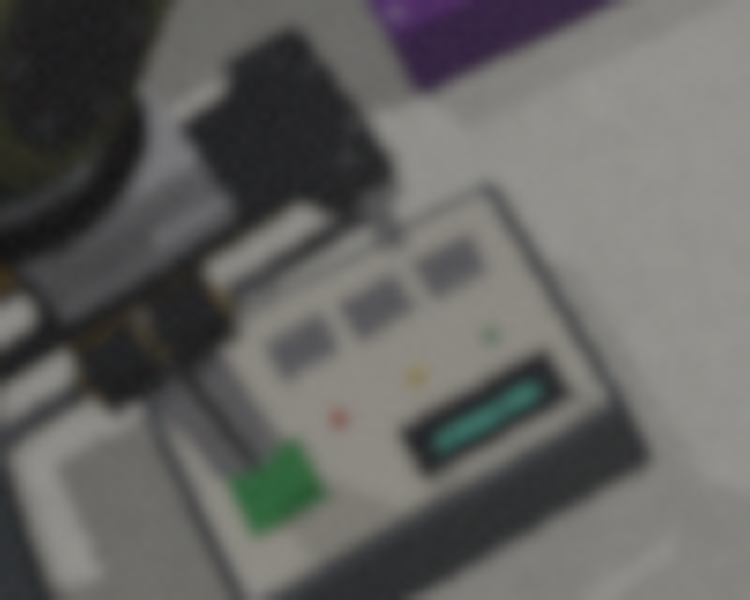

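The closed fingertips are over the green key of the cream controller, at (255,475) in the crop. The purple box is well clear. I'll press in 1 mm steps.

>>> arm_command --deltas '[{"xyz":[0,0,-0.001],"turn":[0,0,0]},{"xyz":[0,0,-0.001],"turn":[0,0,0]},{"xyz":[0,0,-0.001],"turn":[0,0,0]}]'

```text
clock: 3.12
eef_pos: [517.6, -430.2, 60.8]
eef_rot: [-3.142, 0.0, 0.276]
wrist_force: [-1.0, -0.2, 0.1]
finger_gap: 0.1
```

>>> arm_command --deltas '[{"xyz":[0,0,-0.0005],"turn":[0,0,0]},{"xyz":[0,0,-0.0005],"turn":[0,0,0]}]'

```text
clock: 3.38
eef_pos: [517.6, -430.2, 59.9]
eef_rot: [3.142, 0.0, 0.276]
wrist_force: [0.4, 0.3, 0.6]
finger_gap: 0.8
```

>>> arm_command --deltas '[{"xyz":[0,0,-0.0005],"turn":[0,0,0]},{"xyz":[0,0,-0.0005],"turn":[0,0,0]}]'

```text
clock: 3.62
eef_pos: [517.6, -430.2, 58.9]
eef_rot: [3.142, -0.0, 0.276]
wrist_force: [0.0, 0.5, 0.4]
finger_gap: 0.5
```

>>> arm_command --deltas '[{"xyz":[0,0,-0.0005],"turn":[0,0,0]},{"xyz":[0,0,-0.0005],"turn":[0,0,0]}]'

```text
clock: 3.88
eef_pos: [517.6, -430.2, 57.9]
eef_rot: [3.142, 0.0, 0.276]
wrist_force: [0.3, -0.1, 0.2]
finger_gap: 0.1
```

>>> arm_command --deltas '[{"xyz":[0,0,-0.0005],"turn":[0,0,0]},{"xyz":[0,0,-0.0005],"turn":[0,0,0]}]'

```text
clock: 4.12
eef_pos: [517.6, -430.2, 56.9]
eef_rot: [-3.142, 0.0, 0.276]
wrist_force: [0.5, 0.7, 0.6]
finger_gap: 0.6
```

```bash
python3 - <<'E'
from h import *
c=cam('top');s=cam('scene');crop(s,150,235,210,280,'k2.png');crop(c,430,165,510,225,'k3.png')
print(read_state())
print(proj(s,[517,-430,50.5]),proj(c,[517,-430,50.5]))
E
```

```text
scale 13.333333333333334
scale 10.0
{'clock': 4.225, 'joints': array([-7.47877622e-01,  6.94997017e-01,  1.25600142e+00,  2.84307129e-05,
        1.19071654e+00,  5.47126774e-01]), 'qd': array([ 0.00103523, -0.00159633, -0.00054576,  0.00141085,  0.00061342,
       -0.0013126 ]), 'effort': array([-1.45776548e-04, -7.21647191e+01, -3.34235752e+01,  6.67695561e-02,
       -3.85763927e-02,  8.20631431e-05]), 'eef_pos': array([ 517.54833936, -430.16554274,   56.82397644]), 'eef_rot': array([-3.14147445e+00,  4.10911938e-05,  2.75781384e-01]), 'wrist_force': array([-0.63042634, -0.01948236, -0.41168159]), 'moment': array([-0.0065813 ,  0.0368922 ,  0.02707045]), 'finger_gap': 0.686480543655177}
[175.8648905  264.75813501] [480.92519451 191.45544369]
```

View pics/k2.png

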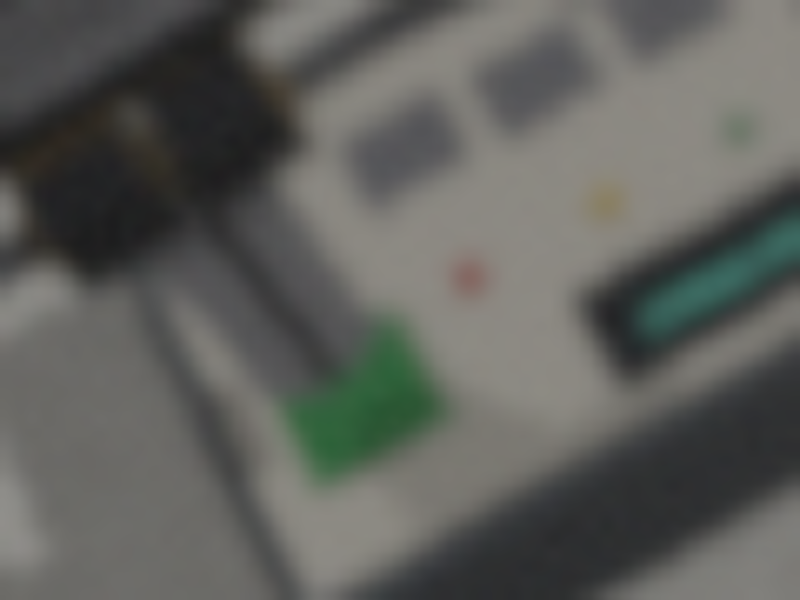

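View pics/k3.png

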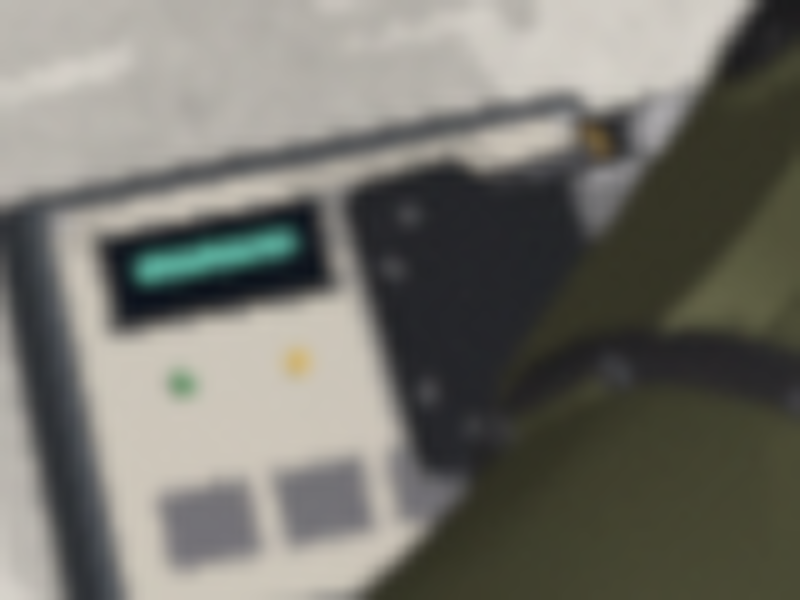

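No force yet. In the scene picture the tips end at about (174,263), short of the key centre at (176,265), so they still seem to be just above it. I'll continue by feel.

>>> arm_command --deltas '[{"xyz":[0,0,-0.0005],"turn":[0,0,0]},{"xyz":[0,0,-0.0005],"turn":[0,0,0]}]'

```text
clock: 4.47
eef_pos: [517.6, -430.2, 55.9]
eef_rot: [-3.142, -0.0, 0.276]
wrist_force: [0.3, -0.3, 0.1]
finger_gap: 0.4
```

>>> arm_command --deltas '[{"xyz":[0,0,-0.0005],"turn":[0,0,0]},{"xyz":[0,0,-0.0005],"turn":[0,0,0]}]'

```text
clock: 4.72
eef_pos: [517.6, -430.2, 54.9]
eef_rot: [-3.142, 0.0, 0.276]
wrist_force: [0.1, -0.7, 0.7]
finger_gap: 0.4
```

>>> arm_command --deltas '[{"xyz":[0,0,-0.0005],"turn":[0,0,0]},{"xyz":[0,0,-0.0005],"turn":[0,0,0]}]'

```text
clock: 4.97
eef_pos: [517.6, -430.2, 53.9]
eef_rot: [-3.142, -0.0, 0.276]
wrist_force: [-0.2, -0.2, -0.2]
finger_gap: 0.5
```

```bash
python3 - <<'E'
from h import *
s=cam('scene');crop(s,155,240,195,270,'k4.png')
for z in(35,43,50,55): print(z,(proj(s,[517.6,-430.2,z])-[155,240])*20)
# finger end face corners
for dx in(-8,8):
  for dy in(-12,0,12):
    a=.276; p=[517.6+dx*np.cos(a)-dy*np.sin(a),-430.2+dx*np.sin(a)+dy*np.cos(a)]
    print(dx,dy,[((proj(s,p+[z])-[155,240])*20).round() for z in(43,50)])
E
```

```text
scale 20.0
35 [456.06080684 550.15237827]
43 [435.87839313 524.16554713]
50 [418.00184558 501.13285937]
55 [405.10697757 484.51002042]
-8 -12 [array([329., 534.]), array([311., 511.])]
-8 0 [array([409., 482.]), array([391., 459.])]
-8 12 [array([488., 431.]), array([470., 407.])]
8 -12 [array([383., 619.]), array([365., 596.])]
8 0 [array([463., 567.]), array([446., 544.])]
8 12 [array([543., 514.]), array([525., 491.])]
```

View pics/k4.png

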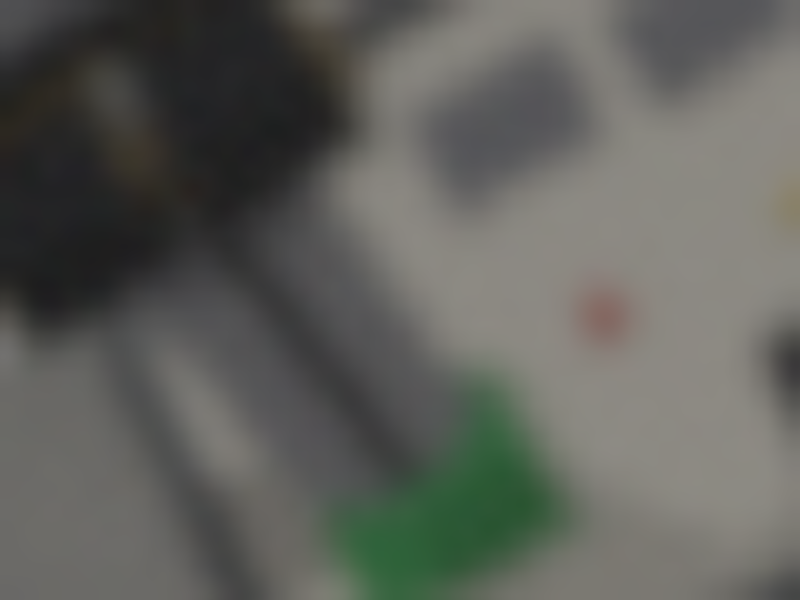

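>>> arm_command --deltas '[{"xyz":[0,0,-0.0007],"turn":[0,0,0]},{"xyz":[0,0,-0.0007],"turn":[0,0,0]}]'

```text
clock: 5.28
eef_pos: [517.6, -430.2, 52.5]
eef_rot: [-3.142, 0.0, 0.276]
wrist_force: [-0.2, 0.3, 1.4]
finger_gap: 0.3
```

>>> arm_command --deltas '[{"xyz":[0,0,-0.0005],"turn":[0,0,0]}]'

```text
clock: 5.4
eef_pos: [517.6, -430.2, 51.9]
eef_rot: [-3.142, 0.0, 0.276]
wrist_force: [0.0, -0.4, -0.1]
finger_gap: 0.5
```

>>> arm_command --deltas '[{"xyz":[0,0,-0.0007],"turn":[0,0,0]},{"xyz":[0,0,-0.0007],"turn":[0,0,0]}]'

```text
clock: 5.65
eef_pos: [517.6, -430.2, 50.6]
eef_rot: [-3.142, 0.0, 0.276]
wrist_force: [0.2, 0.1, -0.2]
finger_gap: 0.4
```

>>> arm_command --deltas '[{"xyz":[0,0,-0.0007],"turn":[0,0,0]},{"xyz":[0,0,-0.0007],"turn":[0,0,0]}]'

```text
clock: 5.9
eef_pos: [517.6, -430.2, 49.1]
eef_rot: [-3.142, 0.0, 0.276]
wrist_force: [-0.5, -0.1, -0.6]
finger_gap: 0.6
```

```bash
python3 - <<'E'
from h import *
s=cam('scene');crop(s,80,160,240,280,'k5.png')
st=read_state();a=.276;x,y,z=st['eef_pos'];print(st['eef_pos'],st['wrist_force'])
for zz in(-11,0,8,86,): print(zz,((proj(s,[x,y,z+zz])-[80,160])*5).round())
for sg in(-1,1):
  for fx in(-37,37):
    print('body corner',((proj(s,[x+fx*np.cos(a)-sg*88*np.sin(a),y+fx*np.sin(a)+sg*88*np.cos(a),z+86])-[80,160])*5).round())
E
```

```text
scale 5.0
[ 517.53885039 -430.17941143   49.05365748] [ 0.47296198 -0.37515799 -0.73555418]
-11 [487. 535.]
0 [480. 526.]
8 [475. 519.]
86 [421. 449.]
body corner [228. 499.]
body corner [289. 609.]
body corner [543. 304.]
body corner [612. 400.]
```

View pics/k5.png

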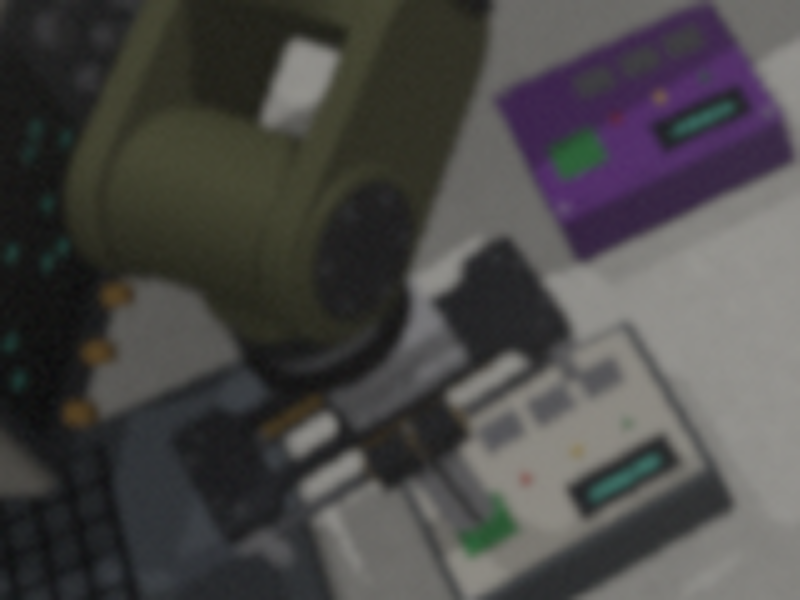

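```bash
python3 - <<'E'
from h import *
c=cam('top');s=cam('scene');crop(c,430,165,510,225,'k6.png')
for z in(100,143,170,200): print(z,atz(c,468.7,198.2,z).round())
st=read_state();x,y,z=st['eef_pos'];a=.276
print('pred end centre',x-88*np.sin(a),y+88*np.cos(a))
# FK sanity by radius
print(np.hypot(x,y),np.arctan2(y,x),st['joints'])
E
```

```text
scale 10.0
100 [ 498. -382.  100.]
143 [ 496. -367.  143.]
170 [ 495. -359.  170.]
200 [ 494. -349.  200.]
pred end centre 493.54909652203173 -345.51716680410425
672.976787323793 -0.693495977019903 [-7.47901503e-01  7.03486511e-01  1.26090053e+00 -1.66645536e-05
  1.17728747e+00  5.47131075e-01]
```

View pics/k6.png

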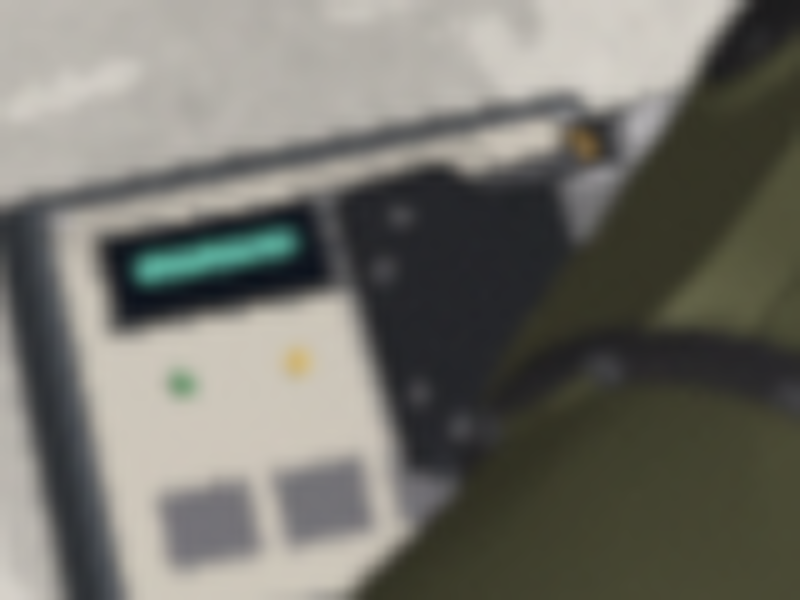

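The pictures show the tool moving freely. The tips seem to end higher than the nominal 11 mm ahead of the TCP, so I'll keep going in small guarded steps.

>>> arm_command --deltas '[{"xyz":[0,0,-0.0007],"turn":[0,0,0]},{"xyz":[0,0,-0.0007],"turn":[0,0,0]}]'

```text
clock: 6.3
eef_pos: [517.6, -430.2, 47.8]
eef_rot: [3.142, -0.0, 0.276]
wrist_force: [-0.2, -0.4, 0.1]
finger_gap: 0.2
```

>>> arm_command --deltas '[{"xyz":[0,0,-0.0007],"turn":[0,0,0]},{"xyz":[0,0,-0.0007],"turn":[0,0,0]}]'

```text
clock: 6.55
eef_pos: [517.6, -430.1, 46.3]
eef_rot: [-3.142, -0.0, 0.276]
wrist_force: [-0.4, -1.5, -0.6]
finger_gap: 0.8
```

>>> arm_command --deltas '[{"xyz":[0,0,-0.0007],"turn":[0,0,0]},{"xyz":[0,0,-0.0007],"turn":[0,0,0]}]'

```text
clock: 6.8
eef_pos: [517.6, -430.2, 45.0]
eef_rot: [-3.142, 0.0, 0.276]
wrist_force: [-0.2, 0.4, 0.1]
finger_gap: 0.8
```

>>> arm_command --deltas '[{"xyz":[0,0,-0.0007],"turn":[0,0,0]},{"xyz":[0,0,-0.0007],"turn":[0,0,0]}]'

```text
clock: 7.05
eef_pos: [517.6, -430.2, 43.6]
eef_rot: [-3.142, 0.0, 0.276]
wrist_force: [0.1, 0.2, 0.2]
finger_gap: 0.3
```

```bash
python3 - <<'E'
from h import *
s=cam('scene');crop(s,150,235,210,280,'k7.png')
E
```

```text
scale 13.333333333333334
```

View pics/k7.png

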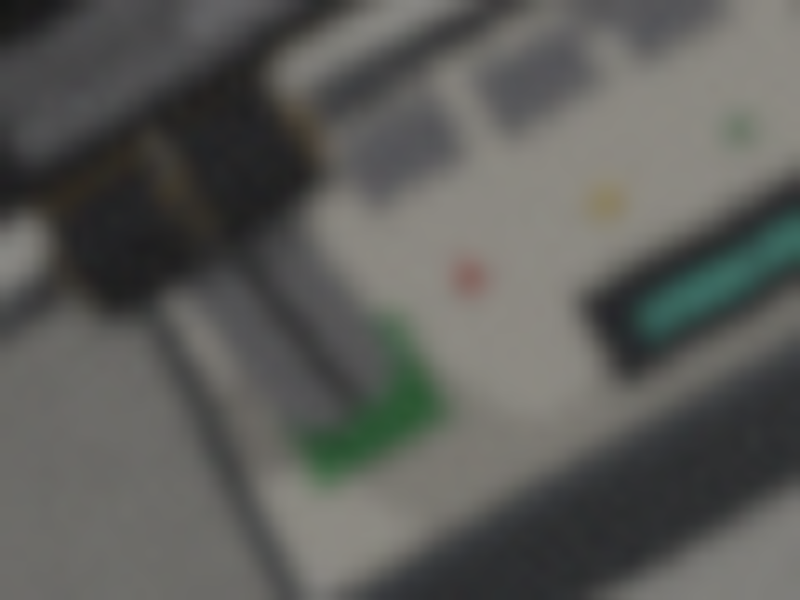

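The tips moved in step with the tool, to (350,412) in this crop. They should meet the key when they look about 1 px lower, which is roughly 6 mm.

>>> arm_command --deltas '[{"xyz":[0,0,-0.0007],"turn":[0,0,0]},{"xyz":[0,0,-0.0007],"turn":[0,0,0]}]'

```text
clock: 7.35
eef_pos: [517.6, -430.2, 42.2]
eef_rot: [3.142, -0.0, 0.276]
wrist_force: [0.6, 0.0, -0.1]
finger_gap: 0.7
```

>>> arm_command --deltas '[{"xyz":[0,0,-0.0005],"turn":[0,0,0]},{"xyz":[0,0,-0.0005],"turn":[0,0,0]}]'

```text
clock: 7.6
eef_pos: [517.6, -430.2, 41.2]
eef_rot: [-3.142, -0.0, 0.276]
wrist_force: [-0.1, -0.1, 0.5]
finger_gap: 0.4
```

>>> arm_command --deltas '[{"xyz":[0,0,-0.0005],"turn":[0,0,0]},{"xyz":[0,0,-0.0005],"turn":[0,0,0]}]'

```text
clock: 7.85
eef_pos: [517.6, -430.2, 40.2]
eef_rot: [3.142, 0.0, 0.276]
wrist_force: [-0.2, -0.0, -1.0]
finger_gap: 0.7
```

>>> arm_command --deltas '[{"xyz":[0,0,-0.0005],"turn":[0,0,0]},{"xyz":[0,0,-0.0005],"turn":[0,0,0]}]'

```text
clock: 8.1
eef_pos: [517.6, -430.2, 39.2]
eef_rot: [3.142, 0.0, 0.276]
wrist_force: [0.8, -0.1, -0.2]
finger_gap: 0.7
```

>>> arm_command --deltas '[{"xyz":[0,0,-0.0005],"turn":[0,0,0]},{"xyz":[0,0,-0.0005],"turn":[0,0,0]}]'

```text
clock: 8.35
eef_pos: [517.6, -430.2, 38.2]
eef_rot: [-3.142, -0.0, 0.276]
wrist_force: [-0.1, 0.5, -0.1]
finger_gap: 0.6
```

>>> arm_command --deltas '[{"xyz":[0,0,-0.0005],"turn":[0,0,0]},{"xyz":[0,0,-0.0005],"turn":[0,0,0]}]'

```text
clock: 8.6
eef_pos: [517.6, -430.2, 37.2]
eef_rot: [-3.142, -0.0, 0.276]
wrist_force: [0.3, 0.5, -0.1]
finger_gap: 0.2
```

>>> arm_command --deltas '[{"xyz":[0,0,-0.0005],"turn":[0,0,0]},{"xyz":[0,0,-0.0005],"turn":[0,0,0]}]'

```text
clock: 8.85
eef_pos: [517.6, -430.2, 36.2]
eef_rot: [3.142, -0.0, 0.276]
wrist_force: [0.4, -0.2, -0.4]
finger_gap: 0.8
```

```bash
python3 - <<'E'
from h import *
s=cam('scene');crop(s,150,235,210,280,'k8.png');c=cam('top');crop(c,430,165,510,225,'k8t.png')
E
```

```text
scale 13.333333333333334
scale 10.0
```

View pics/k8.png

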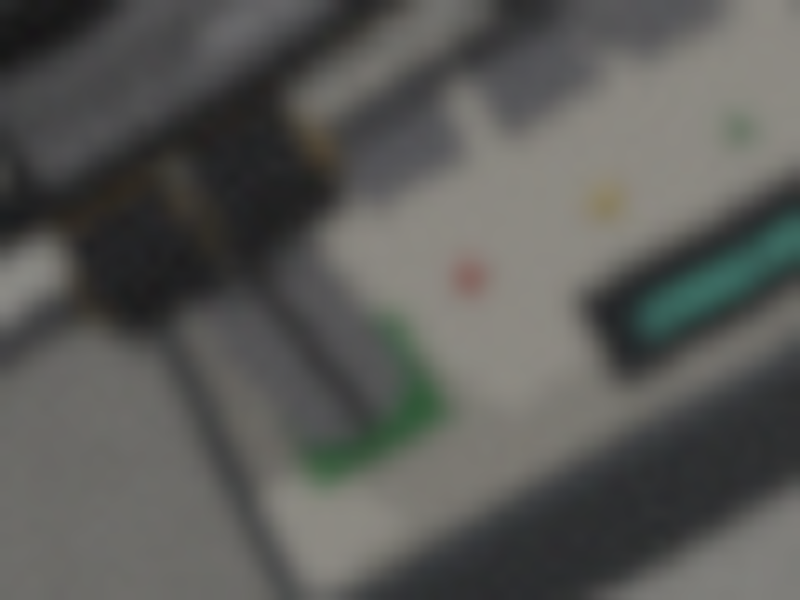

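The tips are now at (365,430), where contact with the key is expected.

>>> arm_command --deltas '[{"xyz":[0,0,-0.0005],"turn":[0,0,0]},{"xyz":[0,0,-0.0005],"turn":[0,0,0]}]'

```text
clock: 9.2
eef_pos: [517.6, -430.2, 35.2]
eef_rot: [3.142, -0.0, 0.276]
wrist_force: [0.5, -0.3, 1.3]
finger_gap: 0.3
```

>>> arm_command --deltas '[{"xyz":[0,0,-0.0005],"turn":[0,0,0]},{"xyz":[0,0,0],"turn":[0,0,0]}]'

```text
clock: 9.45
eef_pos: [517.6, -430.2, 34.9]
eef_rot: [3.142, -0.0, 0.276]
wrist_force: [-1.2, 0.7, 2.7]
finger_gap: 0.5
```

>>> arm_command --deltas '[{"xyz":[0,0,-0.0004],"turn":[0,0,0]},{"xyz":[0,0,0],"turn":[0,0,0]}]'

```text
clock: 9.7
eef_pos: [517.6, -430.2, 34.5]
eef_rot: [3.141, -0.0, 0.276]
wrist_force: [-1.2, 1.9, 3.4]
finger_gap: 0.3
```

>>> arm_command --deltas '[{"xyz":[0,0,-0.0005],"turn":[0,0,0]},{"xyz":[0,0,0],"turn":[0,0,0]}]'

```text
clock: 9.95
eef_pos: [517.6, -430.2, 34.1]
eef_rot: [3.141, -0.0, 0.276]
wrist_force: [-1.5, 2.0, 6.2]
finger_gap: 0.4
```

>>> arm_command --deltas '[{"xyz":[0,0,-0.0005],"turn":[0,0,0]},{"xyz":[0,0,0],"turn":[0,0,0]},{"xyz":[0,0,0],"turn":[0,0,0]}]'

```text
clock: 10.32
eef_pos: [517.7, -430.2, 34.1]
eef_rot: [3.141, -0.0, 0.276]
wrist_force: [-3.7, 3.5, 10.1]
finger_gap: 0.5
```

The key is hard down at about 10 N, well under the 35 N limit. Contact came at a TCP reading of about 35.3, so the closed tips are really about 15 mm above the reported TCP and not 11 mm below it. I'll check that offset again with the fingers part-open before grasping. Now I'll retract and go over the right handle.

>>> arm_command --deltas '[{"xyz":[0,0,0.01],"turn":[0,0,0]},{"xyz":[0,0,0.05],"turn":[0,0,0]},{"xyz":[0,0.02,0.055],"turn":[0,0,-0.057]},{"xyz":[0.007,0.044,0.02],"turn":[0,0,-0.08]},{"xyz":[0.006,0.05,0],"turn":[0,0,-0.08]},{"xyz":[0.006,0.05,0],"turn":[0,0,-0.08]},{"xyz":[0.006,0.05,0],"turn":[0,0,-0.08]},{"xyz":[0.006,0.05,0],"turn":[0,0,-0.08]},{"xyz":[0.006,0.035,0],"turn":[0,0,0]},{"xyz":[0,0.0145,0],"turn":[0,0,0]},{"xyz":[0,0,0],"turn":[0,0,0]}]' --gripper 0.57

```text
clock: 11.7
eef_pos: [554.6, -116.6, 168.4]
eef_rot: [3.141, -0.0, -0.18]
wrist_force: [-0.0, -0.1, -0.9]
finger_gap: 40.3
```

```bash
python3 - <<'E'
from h import *
s=cam('scene');crop(s,240,150,360,240,'n1.png');c=cam('top');crop(c,300,110,420,200,'n1t.png')
st=read_state();x,y,z=st['eef_pos'];print(st['eef_pos'],st['eef_rot'],st['finger_gap'])
a=-.181
g=st['finger_gap']/2
for zz in(-11,0,15): print(zz,[((proj(s,[x+8*np.cos(a)-sg*g*np.sin(a),y+8*np.sin(a)+sg*g*np.cos(a),z+zz])-[240,150])*20/3).round() for sg in(-1,1)])
E
```

```text
scale 6.666666666666667
scale 6.666666666666667
[ 554.4631367  -117.68611258  168.32142651] [ 3.14140386e+00 -7.88719596e-05 -1.81861432e-01] 40.57622674085813
-11 [array([264., 446.]), array([370., 424.])]
0 [array([261., 430.]), array([368., 408.])]
15 [array([256., 407.]), array([365., 385.])]
```

View pics/n1.png

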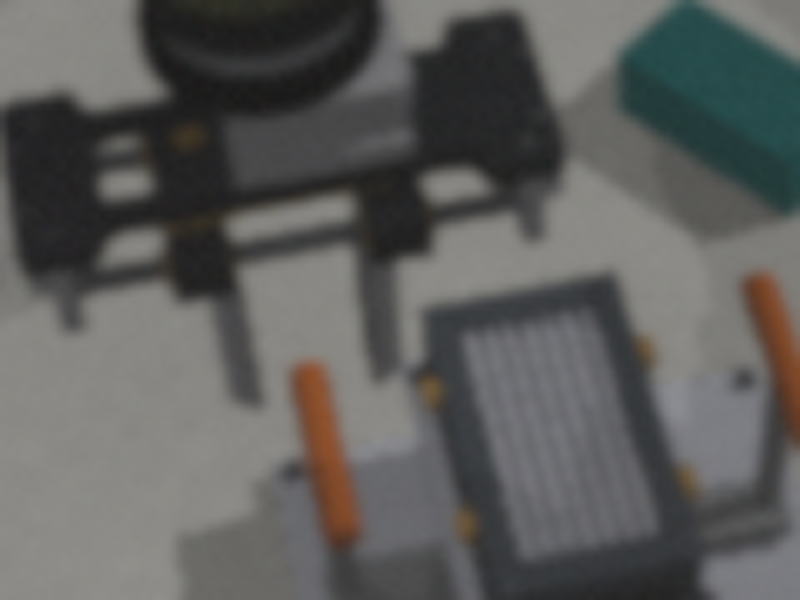

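View pics/n1t.png

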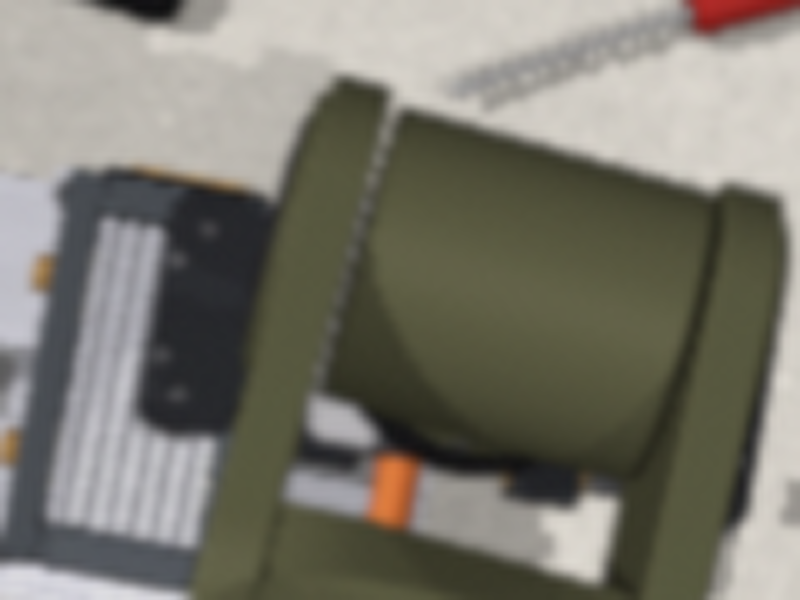

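The part-open tips, at (245,403) and (385,378) in the crop, fit the same offset of tip = reading + 15 mm. They straddle the right handle with clearance to the cavity. I'll descend to put the tips at about 115 mm, a reading of 100.

>>> arm_command --deltas '[{"xyz":[0,0.001,-0.015],"turn":[0,0,0]},{"xyz":[0,0,-0.015],"turn":[0,0,0]},{"xyz":[0,0,-0.01],"turn":[0,0,0]},{"xyz":[0,0,-0.01],"turn":[0,0,0]},{"xyz":[0,0,-0.01],"turn":[0,0,0]},{"xyz":[0,0,-0.008],"turn":[0,0,0]},{"xyz":[0,0,0],"turn":[0,0,0]}]'

```text
clock: 12.68
eef_pos: [554.3, -115.6, 99.7]
eef_rot: [-3.141, 0.001, -0.181]
wrist_force: [0.2, 0.4, 0.2]
finger_gap: 40.7
```

```bash
python3 - <<'E'
from h import *
s=cam('scene');crop(s,240,150,360,240,'n2.png')
st=read_state();print(st['eef_pos'],st['wrist_force'])
E
```

```text
scale 6.666666666666667
[ 554.60036339 -115.65666666  100.25346547] [ 0.28292372 -0.16236918  0.05777751]
```

View pics/n2.png

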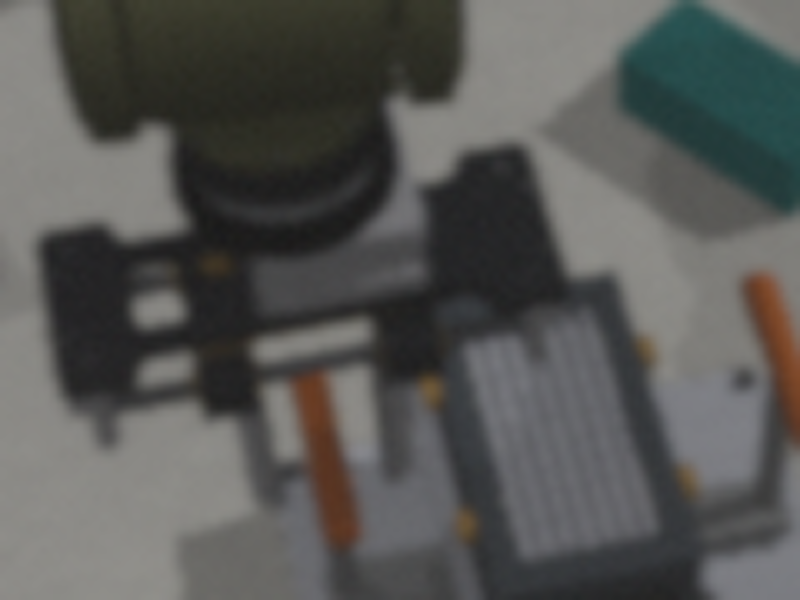

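The fingers straddle the handle, with the left tip at (270,500) and the right at (395,475), and there is no contact. Closing.

>>> arm_command --deltas '[{"xyz":[0,0,0],"turn":[0,0,0]},{"xyz":[0,0,0],"turn":[0,0,0]},{"xyz":[0,0,0],"turn":[0,0,0]},{"xyz":[0,0,0],"turn":[0,0,0]}]' --gripper 1.0 --force 40

```text
clock: 13.22
eef_pos: [554.4, -117.3, 100.6]
eef_rot: [3.139, -0.0, -0.182]
wrist_force: [-2.4, -10.1, 0.7]
finger_gap: 14.6
```

>>> arm_command --deltas '[{"xyz":[0,-0.0015,0],"turn":[0,0,0]},{"xyz":[0,0,0.001],"turn":[0,0,0]},{"xyz":[0,0,0.001],"turn":[0,0,0]}]'

```text
clock: 13.6
eef_pos: [554.3, -117.3, 102.0]
eef_rot: [3.141, 0.001, -0.181]
wrist_force: [-1.7, -2.9, -5.4]
finger_gap: 15.0
```

>>> arm_command --deltas '[{"xyz":[0,0,0.001],"turn":[0,0,0]},{"xyz":[0,0,0.001],"turn":[0,0,0]},{"xyz":[0,0,0.001],"turn":[0,0,0]}]'

```text
clock: 13.98
eef_pos: [554.3, -117.2, 104.2]
eef_rot: [3.142, 0.001, -0.181]
wrist_force: [3.5, -5.2, -17.2]
finger_gap: 15.0
```

>>> arm_command --deltas '[{"xyz":[0,0,0.0015],"turn":[0,0,0]},{"xyz":[0,0,0.0015],"turn":[0,0,0]},{"xyz":[0,0,0.0015],"turn":[0,0,0]},{"xyz":[0,0,0.0015],"turn":[0,0,0]}]'

```text
clock: 14.48
eef_pos: [554.3, -117.2, 110.0]
eef_rot: [3.142, 0.001, -0.181]
wrist_force: [4.7, -5.3, -18.1]
finger_gap: 14.9
```

>>> arm_command --deltas '[{"xyz":[0,0,0.0015],"turn":[0,0,0]},{"xyz":[0,0,0.0015],"turn":[0,0,0]},{"xyz":[0,0,0.0015],"turn":[0,0,0]},{"xyz":[0,0,0.0015],"turn":[0,0,0]},{"xyz":[0,0,0.0015],"turn":[0,0,0]},{"xyz":[0,0,0.0015],"turn":[0,0,0]},{"xyz":[0,0,0.0015],"turn":[0,0,0]},{"xyz":[0,0,0.0015],"turn":[0,0,0]},{"xyz":[0,0,0],"turn":[0,0,0]}]'

```text
clock: 15.6
eef_pos: [554.3, -117.2, 122.2]
eef_rot: [3.142, 0.001, -0.181]
wrist_force: [4.0, -4.1, -15.5]
finger_gap: 14.4
```

```bash
python3 - <<'E'
from h import *
s=cam('scene');crop(s,240,150,380,255,'n3.png')
E
```

```text
scale 5.714285714285714
```

View pics/n3.png

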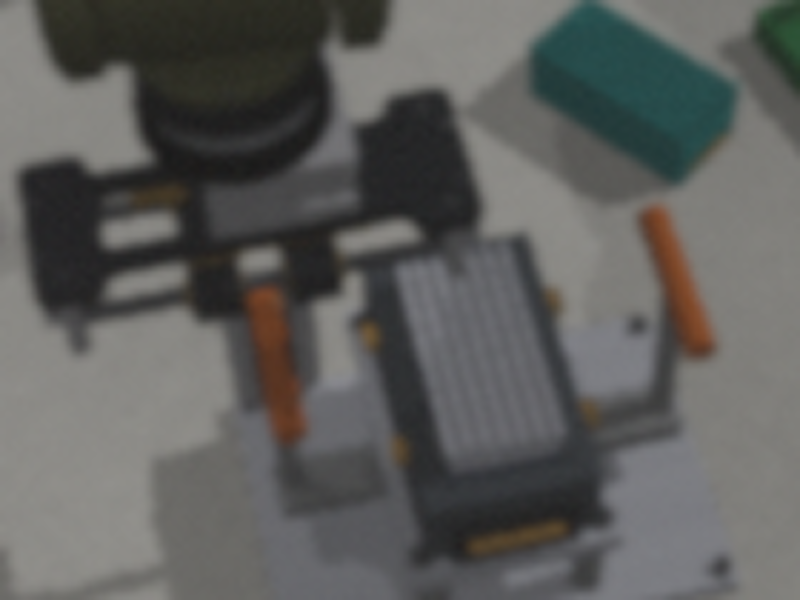

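The module is rising level. Its front edge at about (510,465) is now above the rim. I'll continue up, watching for the stop.

>>> arm_command --deltas '[{"xyz":[0,0,0.0015],"turn":[0,0,0]},{"xyz":[0,0,0.0015],"turn":[0,0,0]},{"xyz":[0,0,0.0015],"turn":[0,0,0]},{"xyz":[0,0,0.0015],"turn":[0,0,0]},{"xyz":[0,0,0.001],"turn":[0,0,0]},{"xyz":[0,0,0.001],"turn":[0,0,0]}]'

```text
clock: 16.4
eef_pos: [554.3, -117.2, 130.0]
eef_rot: [3.142, 0.001, -0.181]
wrist_force: [3.9, -5.1, -17.8]
finger_gap: 15.0
```

>>> arm_command --deltas '[{"xyz":[0,0,0.001],"turn":[0,0,0]},{"xyz":[0,0,0.001],"turn":[0,0,0]}]'

```text
clock: 16.65
eef_pos: [554.3, -117.2, 131.9]
eef_rot: [3.142, 0.002, -0.181]
wrist_force: [4.5, -4.6, -17.5]
finger_gap: 14.9
```

>>> arm_command --deltas '[{"xyz":[0,0,0.001],"turn":[0,0,0]},{"xyz":[0,0,0.001],"turn":[0,0,0]}]'

```text
clock: 16.9
eef_pos: [554.2, -117.2, 133.8]
eef_rot: [-3.142, 0.002, -0.181]
wrist_force: [8.1, -4.9, -26.5]
finger_gap: 15.2
```

>>> arm_command --deltas '[{"xyz":[0,0,0.0005],"turn":[0,0,0]},{"xyz":[0,0,0],"turn":[0,0,0]},{"xyz":[0,0,0],"turn":[0,0,0]}]'

```text
clock: 17.27
eef_pos: [554.2, -117.2, 133.8]
eef_rot: [-3.142, 0.002, -0.181]
wrist_force: [7.3, -5.8, -22.8]
finger_gap: 14.9
```

```bash
python3 - <<'E'
from h import *
s=cam('scene');crop(s,240,150,380,255,'n4.png');print(read_state()['wrist_force'],read_state()['eef_pos'])
E
```

```text
scale 5.714285714285714
[  7.45016348  -4.85339841 -23.76360804] [ 554.22216894 -117.16135944  133.74932037]
```

View pics/n4.png

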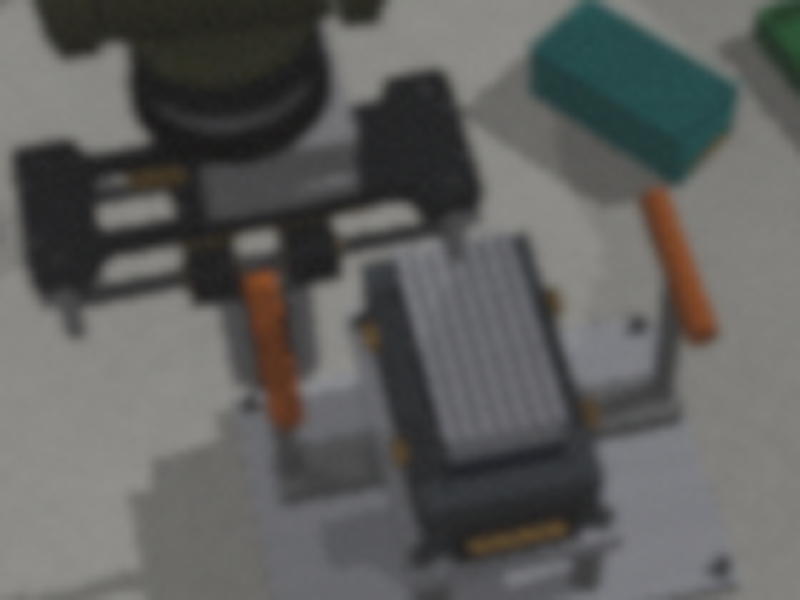

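The stop is felt: force rose from 17 to about 25 N and the tool stopped 33 mm up, with the module standing high and level. Now I'll let the yoke down.

>>> arm_command --deltas '[{"xyz":[0,0,-0.002],"turn":[0,0,0]},{"xyz":[0,0,-0.004],"turn":[0,0,0]},{"xyz":[0,0,-0.004],"turn":[0,0,0]},{"xyz":[0,0,-0.004],"turn":[0,0,0]},{"xyz":[0,0,-0.004],"turn":[0,0,0]},{"xyz":[0,0,-0.004],"turn":[0,0,0]},{"xyz":[0,0,-0.004],"turn":[0,0,0]},{"xyz":[0,0,-0.003],"turn":[0,0,0]},{"xyz":[0,0,-0.002],"turn":[0,0,0]},{"xyz":[0,0,-0.002],"turn":[0,0,0]},{"xyz":[0,0,0],"turn":[0,0,0]}]'

```text
clock: 18.7
eef_pos: [554.4, -117.2, 102.6]
eef_rot: [3.141, 0.0, -0.181]
wrist_force: [-3.1, -4.4, -4.5]
finger_gap: 15.1
```

>>> arm_command --deltas '[{"xyz":[0,0,-0.001],"turn":[0,0,0]},{"xyz":[0,0,-0.001],"turn":[0,0,0]}]'

```text
clock: 18.95
eef_pos: [554.4, -117.2, 100.8]
eef_rot: [3.141, 0.0, -0.181]
wrist_force: [-3.5, -3.8, -2.2]
finger_gap: 14.9
```

>>> arm_command --deltas '[{"xyz":[0,0,0],"turn":[0,0,0]},{"xyz":[0,0,0],"turn":[0,0,0]},{"xyz":[0,0,0],"turn":[0,0,0]}]' --gripper 0.57

```text
clock: 19.32
eef_pos: [554.9, -117.0, 101.2]
eef_rot: [-3.141, -0.001, -0.181]
wrist_force: [-0.4, -0.1, -0.4]
finger_gap: 38.9
```

>>> arm_command --deltas '[{"xyz":[0,0,0.015],"turn":[0,0,0]},{"xyz":[0,0,0.035],"turn":[0,0,0]},{"xyz":[0,0,0.03],"turn":[0,0,0]},{"xyz":[0.007,0.035,0.008],"turn":[0,0,0]},{"xyz":[0.007,0.035,0],"turn":[0,0,0]},{"xyz":[0.003,0.02,0],"turn":[0,0,0]},{"xyz":[0,0,0],"turn":[0,0,0]}]'

```text
clock: 20.2
eef_pos: [571.6, -26.5, 189.2]
eef_rot: [3.142, -0.0, -0.18]
wrist_force: [0.0, 0.2, -0.3]
finger_gap: 40.5
```

>>> arm_command --deltas '[{"xyz":[0,0,0],"turn":[0,0,0]},{"xyz":[0,0,0],"turn":[0,0,0]},{"xyz":[0,0,0],"turn":[0,0,0]}]' --gripper 0.05

```text
clock: 20.58
eef_pos: [571.5, -27.8, 188.8]
eef_rot: [3.142, 0.0, -0.182]
wrist_force: [0.0, 0.2, -0.0]
finger_gap: 67.4
```

```bash
python3 - <<'E'
from h import *
s=cam('scene');crop(s,240,150,380,255,'n5.png');print(read_state()['finger_gap'],read_state()['eef_pos'])
c=cam('top');crop(c,260,120,400,225,'n5t.png')
k=629/110
for n,P in(('h',[588,63.3,134]),('hR',[554.2,-116.5,134])): print(n,(proj(s,P)-[240,150])*5.714)
E
```

```text
scale 5.714285714285714
70.83985536923386 [571.51102979 -27.70034681 188.79400752]
scale 5.714285714285714
h [667.65311502 306.83481974]
hR [275.42182226 385.9698441 ]
```

View pics/n5.png

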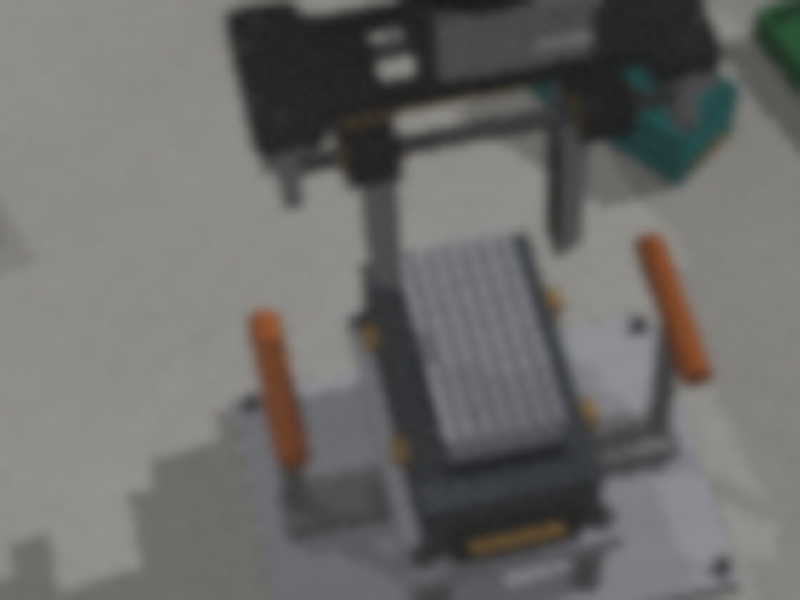

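View pics/n5t.png

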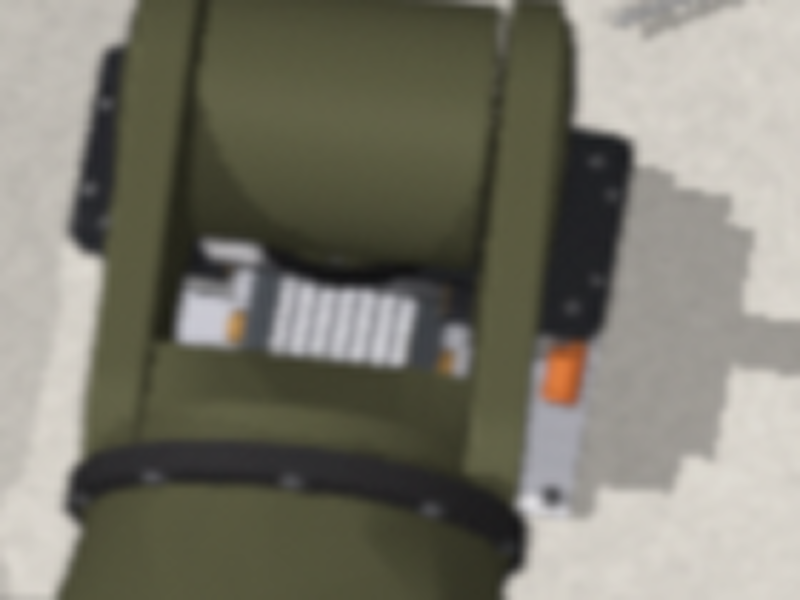

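The yoke is down again: the handle centres match their start projections within about 1 px. The module stands proud, centred between the open fingers. I'll descend so the tips are just above the rim, with the tips at about 125 mm (a reading of 110).

>>> arm_command --deltas '[{"xyz":[0,0,-0.015],"turn":[0,0,0]},{"xyz":[0,0,-0.02],"turn":[0,0,0]},{"xyz":[0,0,-0.015],"turn":[0,0,0]},{"xyz":[0,0,-0.012],"turn":[0,0,0]},{"xyz":[0,0,-0.01],"turn":[0,0,0]},{"xyz":[0,0,-0.005],"turn":[0,0,0]},{"xyz":[0,0,-0.002],"turn":[0,0,0]},{"xyz":[0,0,0],"turn":[0,0,0]}]'

```text
clock: 21.68
eef_pos: [571.7, -27.2, 110.1]
eef_rot: [-3.142, -0.0, -0.181]
wrist_force: [-0.3, 0.9, -1.0]
finger_gap: 89.6
```

```bash
python3 - <<'E'
from h import *
s=cam('scene');crop(s,280,170,380,245,'n6.png');print(read_state()['finger_gap'],read_state()['eef_pos'],read_state()['wrist_force'])
E
```

```text
scale 8.0
89.20040250928017 [571.72833634 -27.21063246 110.13139833] [ 0.04491458 -0.45260186  0.61336946]
```

View pics/n6.png

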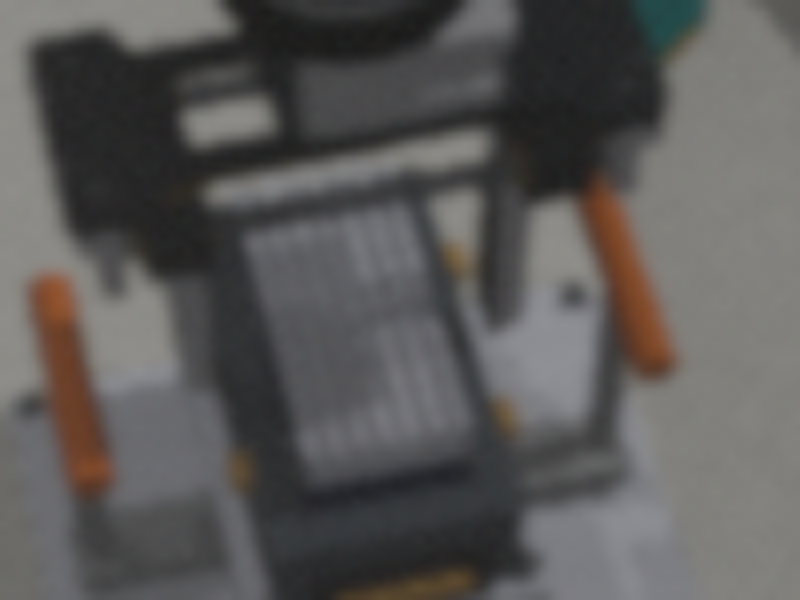

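```bash
python3 - <<'E'
from h import *
s=cam('scene');a=-.181;x,y=571.7,-27.2
def P(dx,dy,z): return [x+dx*np.cos(a)-dy*np.sin(a),y+dx*np.sin(a)+dy*np.cos(a),z]
for z in(115,120,125,130,135): print('fing',z,[((proj(s,P(8,d,z))-[280,170])*8).round() for d in(44.6,57)])
for z in(140,144,148,152): print('modtop',z,[((proj(s,P(u,v,z))-[280,170])*8).round() for u,v in((55,26),(55,-26),(-55,26),(-55,-26))])
E
```

```text
fing 115 [array([480., 351.]), array([517., 344.])]
fing 120 [array([481., 343.]), array([517., 335.])]
fing 125 [array([481., 334.]), array([518., 327.])]
fing 130 [array([482., 326.]), array([518., 318.])]
fing 135 [array([482., 317.]), array([519., 309.])]
modtop 140 [array([465., 440.]), array([303., 475.]), array([379., 168.]), array([227., 199.])]
modtop 144 [array([465., 433.]), array([303., 468.]), array([379., 161.]), array([227., 191.])]
modtop 148 [array([465., 427.]), array([302., 461.]), array([379., 154.]), array([226., 184.])]
modtop 152 [array([466., 420.]), array([302., 454.]), array([379., 146.]), array([225., 177.])]
```

The finger tip at (500,322) agrees with z of about 126–128, just above the rim. The module's front top corners agree with a top at about 146–148. Closing on it.

>>> arm_command --deltas '[{"xyz":[0,0,-0.001],"turn":[0,0,0]},{"xyz":[0,0,0],"turn":[0,0,0]},{"xyz":[0,0,0],"turn":[0,0,0]},{"xyz":[0,0,0],"turn":[0,0,0]},{"xyz":[0,0,0],"turn":[0,0,0]},{"xyz":[0,0,0],"turn":[0,0,0]}]' --gripper 1.0 --force 45

```text
clock: 22.52
eef_pos: [571.6, -27.2, 108.8]
eef_rot: [-3.142, -0.0, -0.181]
wrist_force: [-0.0, 0.3, 0.7]
finger_gap: 52.2
```

Gripped at 52.2 mm with no side force. I'll lift slowly.

>>> arm_command --deltas '[{"xyz":[0,0,0.0015],"turn":[0,0,0]},{"xyz":[0,0,0.0015],"turn":[0,0,0]},{"xyz":[0,0,0.002],"turn":[0,0,0]},{"xyz":[0,0,0.003],"turn":[0,0,0]},{"xyz":[0,0,0.003],"turn":[0,0,0]},{"xyz":[0,0,0.004],"turn":[0,0,0]}]'

```text
clock: 23.28
eef_pos: [572.1, -27.3, 125.0]
eef_rot: [-3.142, -0.002, -0.181]
wrist_force: [-0.2, -0.5, -3.3]
finger_gap: 51.7
```

>>> arm_command --deltas '[{"xyz":[0,0,0.01],"turn":[0,0,0]},{"xyz":[0,0,0.02],"turn":[0,0,0]},{"xyz":[0,0,0.015],"turn":[0,0,0]},{"xyz":[0,0,0.005],"turn":[0,0,0]},{"xyz":[0,0,0],"turn":[0,0,0]}]'

```text
clock: 23.9
eef_pos: [571.6, -27.2, 173.9]
eef_rot: [-3.142, -0.0, -0.181]
wrist_force: [-0.0, -0.5, -4.7]
finger_gap: 52.1
```

```bash
python3 - <<'E'
from h import *
s=cam('scene');crop(s,260,130,400,235,'n7.png');st=read_state();print(st['finger_gap'],st['eef_pos'],st['wrist_force'])
a=-.181;x,y,z=st['eef_pos'];k=5.714
def P(dx,dy,z): return [x+dx*np.cos(a)-dy*np.sin(a),y+dx*np.sin(a)+dy*np.cos(a),z]
for zz in(-10,-5,0,5): print('under',zz,[((proj(s,P(u,v,z+zz))-[260,130])*k).round() for u,v in((55,26),(55,-26))],'top',[((proj(s,P(u,v,z+zz+44))-[260,130])*k).round() for u,v in((55,26),(55,-26))])
E
```

```text
scale 5.714285714285714
51.75474445190881 [571.38171257 -27.17937682 173.3938541 ] [ 0.42684236  0.71284324 -4.0348116 ]
under -10 [array([447., 514.]), array([329., 538.])] top [array([450., 456.]), array([327., 481.])]
under -5 [array([448., 507.]), array([329., 532.])] top [array([450., 449.]), array([327., 474.])]
under 0 [array([448., 501.]), array([329., 526.])] top [array([451., 442.]), array([326., 467.])]
under 5 [array([448., 494.]), array([329., 519.])] top [array([451., 435.]), array([326., 461.])]
```

View pics/n7.png

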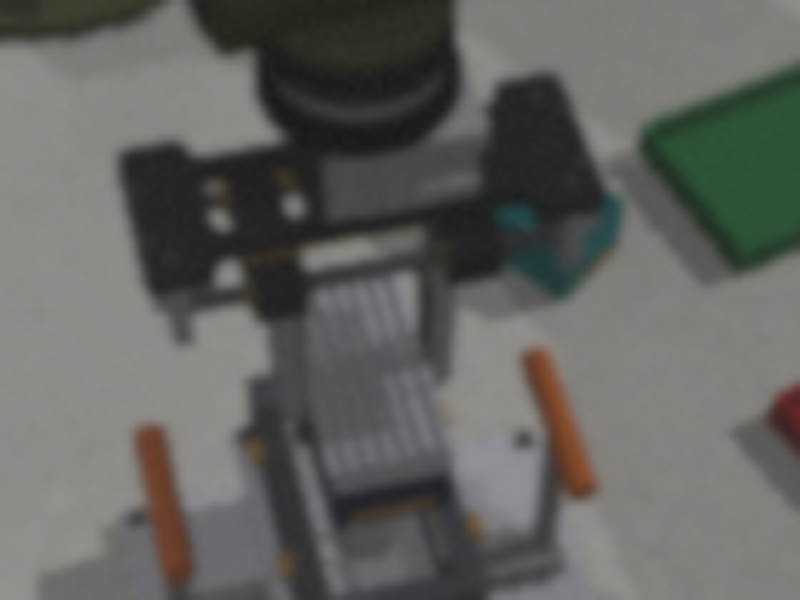

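The module is out and level, with its underside at about 170 mm, clear of the handles. I'll carry it to the tray while turning.

>>> arm_command --deltas '[{"xyz":[-0.006,0.013,0],"turn":[0,0,0.06]},{"xyz":[-0.012,0.026,0],"turn":[0,0,0.13]},{"xyz":[-0.016,0.033,0],"turn":[0,0,0.16]},{"xyz":[-0.016,0.035,0],"turn":[0,0,0.17]},{"xyz":[-0.016,0.035,0],"turn":[0,0,0.17]},{"xyz":[-0.016,0.035,0],"turn":[0,0,0.17]},{"xyz":[-0.016,0.035,0],"turn":[0,0,0.17]},{"xyz":[-0.016,0.035,0],"turn":[0,0,0.17]},{"xyz":[-0.016,0.035,0],"turn":[0,0,0.17]},{"xyz":[-0.016,0.034,0],"turn":[0,0,0.17]},{"xyz":[-0.015,0.028,0],"turn":[0,0,0.16]},{"xyz":[-0.01,0.017,0],"turn":[0,0,0.106]}]'

```text
clock: 25.45
eef_pos: [399.6, 334.8, 173.1]
eef_rot: [-3.141, 0.001, 1.63]
wrist_force: [0.3, -0.2, -3.0]
finger_gap: 51.6
```

>>> arm_command --deltas '[{"xyz":[0,0,-0.02],"turn":[0,0,0]},{"xyz":[0,0,-0.03],"turn":[0,0,0]},{"xyz":[0,0,-0.03],"turn":[0,0,0]},{"xyz":[0,0,-0.02],"turn":[0,0,0]},{"xyz":[0,0,-0.02],"turn":[0,0,0]},{"xyz":[0,0,0],"turn":[0,0,0]}]'

```text
clock: 26.2
eef_pos: [399.7, 333.1, 52.2]
eef_rot: [-3.139, 0.002, 1.625]
wrist_force: [-0.6, -0.4, -2.9]
finger_gap: 51.7
```

```bash
python3 - <<'E'
from h import *
s=cam('scene');crop(s,330,100,450,190,'t1.png');st=read_state();print(st['finger_gap'],st['eef_pos'],st['eef_rot'],st['wrist_force'])
c=cam('top');crop(c,140,190,260,280,'t1t.png')
E
```

```text
scale 6.666666666666667
51.81193383551142 [400.24974168 333.5979539   53.40370213] [-3.14030763e+00  8.10198418e-04  1.62476693e+00] [-0.23875014  0.17427078 -2.75857528]
scale 6.666666666666667
```

View pics/t1.png

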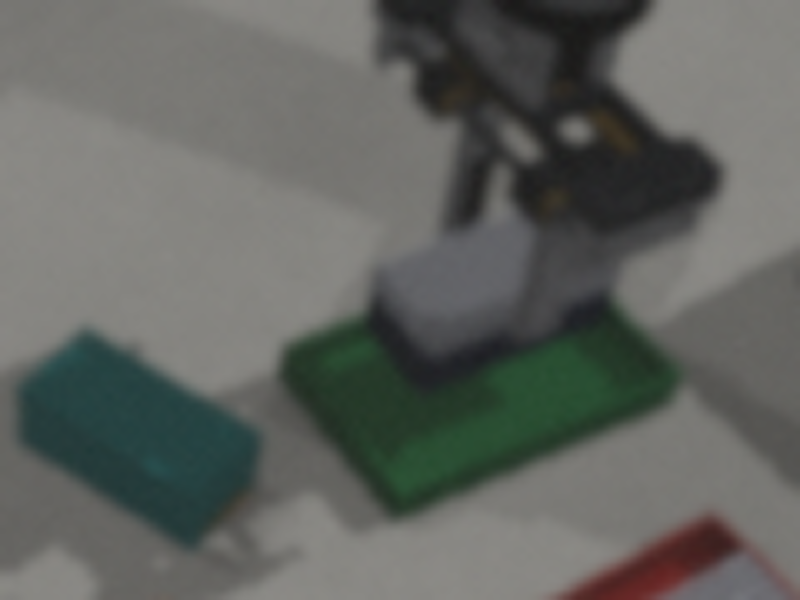

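View pics/t1t.png

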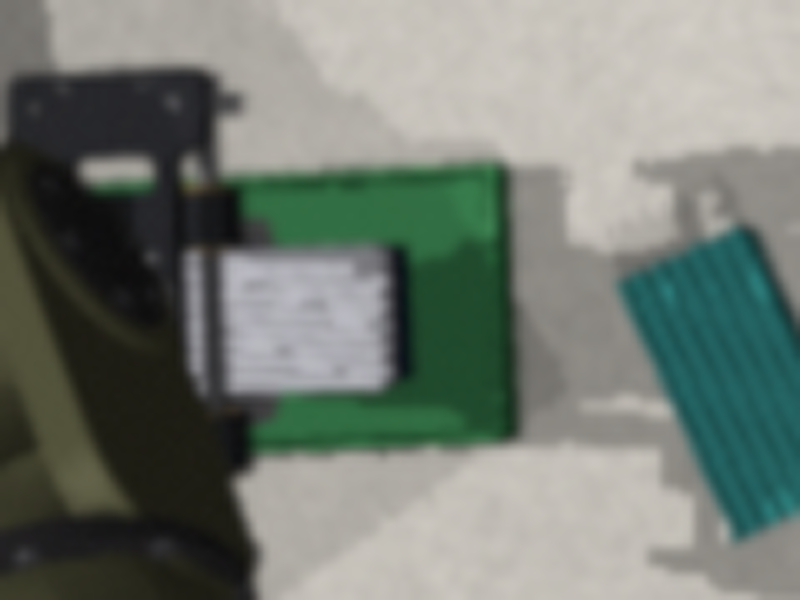

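The module is over the tray interior, aligned with the tray's long side. I'll lower it, then feel for the floor, expected at a reading of about 9–10.

>>> arm_command --deltas '[{"xyz":[0.001,0,-0.012],"turn":[0,0,0]},{"xyz":[0,0,-0.008],"turn":[0,0,0]},{"xyz":[0,0,-0.006],"turn":[0,0,0]},{"xyz":[0,0,-0.004],"turn":[0,0,0]},{"xyz":[0,0,-0.003],"turn":[0,0,0]},{"xyz":[0,0,-0.003],"turn":[0,0,0]},{"xyz":[0,0,0],"turn":[0,0,0]}]'

```text
clock: 27.18
eef_pos: [401.5, 333.8, 17.7]
eef_rot: [-3.141, 0.0, 1.625]
wrist_force: [0.5, -1.6, -4.1]
finger_gap: 51.7
```

>>> arm_command --deltas '[{"xyz":[0,0,-0.001],"turn":[0,0,0]},{"xyz":[0,0,-0.001],"turn":[0,0,0]},{"xyz":[0,0,-0.001],"turn":[0,0,0]}]'

```text
clock: 27.55
eef_pos: [401.6, 333.8, 14.8]
eef_rot: [3.142, -0.0, 1.625]
wrist_force: [0.2, -0.3, -2.9]
finger_gap: 51.5
```

>>> arm_command --deltas '[{"xyz":[0,0,-0.001],"turn":[0,0,0]},{"xyz":[0,0,-0.001],"turn":[0,0,0]}]'

```text
clock: 27.8
eef_pos: [401.6, 333.8, 12.7]
eef_rot: [3.142, -0.0, 1.625]
wrist_force: [0.3, 0.3, -4.0]
finger_gap: 51.4
```

>>> arm_command --deltas '[{"xyz":[0,0,-0.001],"turn":[0,0,0]}]'

```text
clock: 27.92
eef_pos: [401.6, 333.8, 11.7]
eef_rot: [-3.142, 0.0, 1.625]
wrist_force: [-0.2, 0.2, -3.3]
finger_gap: 51.7
```

>>> arm_command --deltas '[{"xyz":[0,0,-0.001],"turn":[0,0,0]},{"xyz":[0,0,-0.001],"turn":[0,0,0]}]'

```text
clock: 28.18
eef_pos: [401.6, 333.8, 9.7]
eef_rot: [-3.142, 0.0, 1.625]
wrist_force: [-0.1, -0.3, -3.1]
finger_gap: 51.7
```

>>> arm_command --deltas '[{"xyz":[0,0,-0.0005],"turn":[0,0,0]}]'

```text
clock: 28.3
eef_pos: [401.5, 333.8, 9.2]
eef_rot: [-3.141, 0.0, 1.625]
wrist_force: [-0.1, -0.6, -2.7]
finger_gap: 51.8
```

>>> arm_command --deltas '[{"xyz":[0,0,-0.0005],"turn":[0,0,0]},{"xyz":[0,0,-0.0005],"turn":[0,0,0]}]'

```text
clock: 28.55
eef_pos: [401.6, 333.8, 8.8]
eef_rot: [3.142, 0.0, 1.625]
wrist_force: [-3.8, -4.3, 10.5]
finger_gap: 51.5
```

>>> arm_command --deltas '[{"xyz":[0,0,-0.0005],"turn":[0,0,0]}]'

```text
clock: 28.68
eef_pos: [401.6, 333.9, 8.8]
eef_rot: [3.142, -0.0, 1.625]
wrist_force: [-7.6, -5.9, 18.3]
finger_gap: 51.9
```

The floor is felt at a reading of 8.8, as predicted. I'll ease off and open partly.

>>> arm_command --deltas '[{"xyz":[0,0,0.001],"turn":[0,0,0]},{"xyz":[0,0,0],"turn":[0,0,0]}]'

```text
clock: 28.92
eef_pos: [401.7, 333.9, 8.9]
eef_rot: [3.141, -0.0, 1.625]
wrist_force: [-0.4, -1.1, -0.8]
finger_gap: 51.9
```

>>> arm_command --deltas '[{"xyz":[0,0,0],"turn":[0,0,0]},{"xyz":[0,0,0],"turn":[0,0,0]},{"xyz":[0,0,0],"turn":[0,0,0]},{"xyz":[0,0,0],"turn":[0,0,0]}]' --gripper 0.3

```text
clock: 29.42
eef_pos: [401.6, 333.9, 8.8]
eef_rot: [3.141, -0.0, 1.625]
wrist_force: [0.0, 0.6, -0.1]
finger_gap: 65.5
```

>>> arm_command --deltas '[{"xyz":[0,0,0.01],"turn":[0,0,0]},{"xyz":[0,0,0.03],"turn":[0,0,0]},{"xyz":[0,0,0.05],"turn":[0,0,0]},{"xyz":[0,0,0.05],"turn":[0,0,0]},{"xyz":[-0.02,-0.03,0.03],"turn":[0,0,0]},{"xyz":[-0.02,-0.05,0],"turn":[0,0,0]},{"xyz":[-0.02,-0.05,0],"turn":[0,0,0]},{"xyz":[-0.01,-0.05,0],"turn":[0,0,0]},{"xyz":[0,-0.05,0],"turn":[0,0,0]},{"xyz":[0,0,0],"turn":[0,0,0]}]'

```text
clock: 30.68
eef_pos: [331.6, 101.7, 179.7]
eef_rot: [3.14, -0.0, 1.621]
wrist_force: [0.4, 0.8, 0.4]
finger_gap: 66.0
```

```bash
python3 - <<'E'
from h import *
s=cam('scene','s9.png');crop(s,330,100,450,190,'t2.png')
c=cam('top','t9.png');crop(c,140,200,240,275,'t2t.png')
E
```

```text
scale 6.666666666666667
scale 8.0
```

View pics/t9.png

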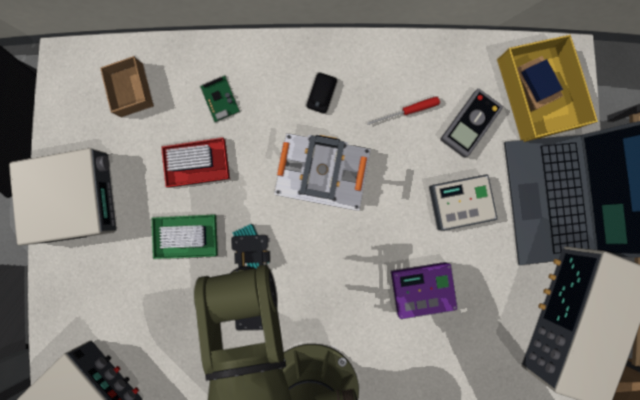

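View pics/t2t.png

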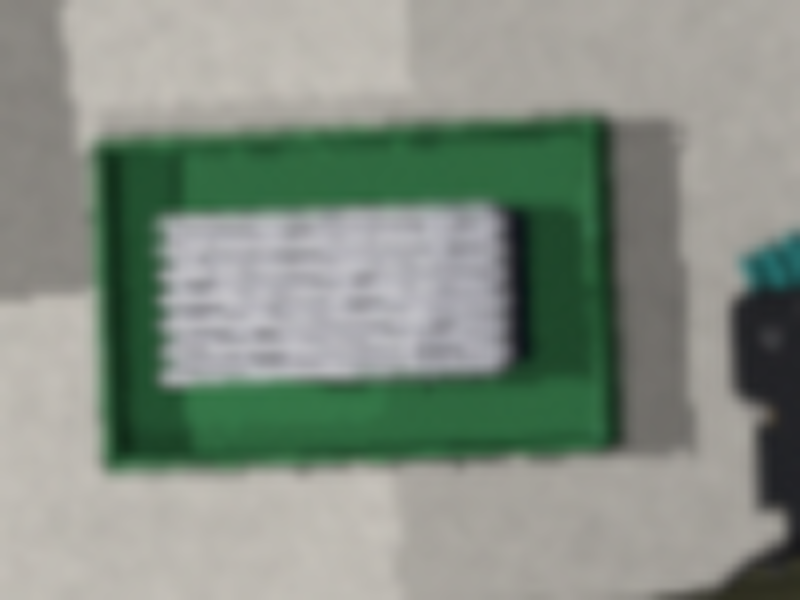

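View pics/s9.png

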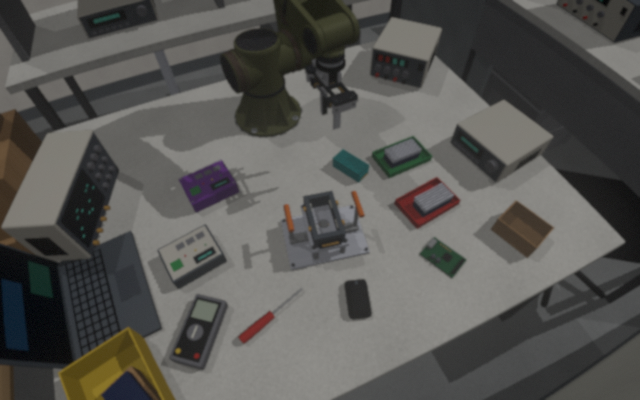

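The module lies flat in the green tray at (182,237). The nest is empty, the yoke looks down, and the other things look unmoved. I'll check the numbers, then hand in.

```bash
python3 - <<'E'
from h import *
c=cam('top')
q=[atz(c,(u+.5)/8-.5+140,(v+.5)/8-.5+200,48) for u,v in((156,214),(508,204),(516,370),(163,385))]
m=sum(q)/4; d=m-np.array([401.3,333.2,48]); a=.054
print('module in tray x,y',d[0]*np.cos(a)+d[1]*np.sin(a),-d[0]*np.sin(a)+d[1]*np.cos(a), np.linalg.norm(q[0]-q[1]),np.linalg.norm(q[1]-q[2]))
b=cv2.cvtColor(cv2.imread('pics/top0.png'),cv2.COLOR_BGR2GRAY).astype(int);n=cv2.cvtColor(c['color'],cv2.COLOR_RGB2GRAY).astype(int)
for nm,(u,v,w) in dict(reject=(190,157,25),mouse=(322,92,25),board=(220,98,28),screw=(405,110,30),meter=(472,123,32),handL=(282,158,14),handR=(361,173,14)).items():
    A=b[v-w:v+w,u-w:u+w].astype(np.float32);B=n[v-w:v+w,u-w:u+w].astype(np.float32)
    print(nm,np.round(cv2.phaseCorrelate(A,B)[0],2))
print(read_state()['wrist_force']); print(sign_off())
E
```

```text
module in tray x,y 0.9777642625851598 -1.4858129757251357 115.810068015367 52.66386609565593
reject [ 0.03 -0.02]
mouse [-0.03  0.02]
board [-0.01  0.  ]
screw [ 0.   -0.07]
meter [0.01 0.01]
handL [-0.01 -0.02]
handR [ 0.02 -0.03]
[ 0.22615583 -0.59872501  0.17883028]
the job is handed in; nothing more can be done
None
```

I finished the job and handed it in at about 31 s of the 66 s allowed; no verdict is reported.

**What I did**
- **Key:** I pressed the green key on the cream controller until it was hard down, at about 10 N vertical.
- **Yoke:** I raised it by the right handle, with 17–18 N rising to about 25 N at the stop, 33 mm up. I then lowered it again.
- **Module:** I gripped it by its long sides, lifted it out level, and set it down in the green tray. I felt the floor at up to 18 N.

**Last checks**
- **Position in the tray:** the module is at about (+1, −1.5) mm from the tray's centre and looks flat. Its length in that picture came out at 116 mm against the true 110 mm, probably because I read the blurred edges a little wide.
- **Yoke and other things:** against the first picture, the two handles shifted by under 0.1 px, so the yoke is down. The reject, mouse, board, screwdriver and multimeter did not move either.
- **Robot:** clear, with no contact force.

**One disagreement:** the fingertips were really about 15 mm above the reported TCP height, when they should have been 11 mm below it. I found this when I touched the key. I used that offset for the grasps, and it fitted the pictures and the tray floor contact.

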